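# Lock out the panel and show the suspect relay to the inspection camera

### The job

Make the control panel safe and show me the suspect relay: turn the red isolator knob fully to OFF (white pointer to the green mark), slide the black lock-out tab fully home into the knob, and only then pull the yellow relay out of its socket. Hold it up to the inspection camera with its centre 12 cm straight in front of the ring light, tilted like the camera so that a broad face, not covered by the fingers, is square to the lens and its top is up in the picture, and finish while holding it there in the air, still and clear of everything. Do not disturb the camera, the white relays or the loose things on the bench.

Things in the scene. Friction and masses are not known exactly. Their poses are not given: they have to be found in the camera images.
- panel: steel control-panel plate, 190 x 300 x 3 mm, flat and fixed on the bench. Near rail: grey isolator with yellow top (45 mm above the bench) and terminals; far rail: three black relay sockets and a contactor (86 mm high). Origin: centre of its underside; z up, x away from the robot at yaw 0. Socket centres: x +48 mm, y -98, -50 and -2 mm; which one holds the yellow relay changes
- isolator_knob (a joint): angle (rad) of the red isolator knob about its vertical axis: 0 = OFF, the end stop, where the notch in its skirt faces the lock; it grows clockwise seen from above to 1.57 = ON (end stop). Starts near ON; turn it anticlockwise to OFF. Friction 0.05 N m, no spring
- knob_grip (a point): point on the knob's axis, at half height of its grip bar, 66 mm above the bench. The bar (44 mm long, 12 mm thick, 21 mm high: 55 to 76 mm above the bench) runs along this frame's x and turns with the knob; its end with the white pointer line is +x. Below it a notched skirt 54 mm across. z up
- isolator_lock (a joint): travel (m) of the black lock-out slide on the isolator: 0 = open, 0.014 = fully home against its stop with its tongue in the knob's notch, along the panel's -y, towards the knob. The tongue enters only with the knob within about 0.1 rad of OFF, and then blocks the knob. Friction 1.5 N, no spring
- lock_tab (a point): middle of the upright tab of the lock-out slide, 61 mm above the bench. The tab is 12 mm wide along this frame's x, 10 mm thick along y (sliding direction: -y is towards the knob) and stands from 51 to 69 mm above the bench; its centre is 55 mm from the knob's axis when open, 41 mm when home
- yellow_relay: the suspect: yellow plug-in relay, 28 (x) x 16 (y) x 35 mm (z), about 30 g, brass blades below. Origin: centre of its body's underside; z is its top. Its broad faces (yellow_relay_c0), 28 mm wide with a dark window, look along +y and -y; its narrow ends, 16 mm wide, along +x and -x: grip these to leave the broad faces free
- relay_mid (a point): centre of the yellow relay, 17.5 mm above its origin. At the start the relay stands loosely upright in its socket, underside 32 mm and top 67 mm above the bench, within a rim 5 mm high (its top 37 mm above the bench), so the upper 30 mm are free to grip; lift it over 11 mm to clear rim and blades
- white_relay_1: white relay of the same size in another socket; stays there. Origin: centre of its underside
- white_relay_2: white relay of the same size in another socket; stays there. Origin: centre of its underside
- camera_head: white head (70 x 46 x 44 mm) of the bench inspection camera, on a column, tilted down by 0.3 to 0.6 rad on a friction hinge. Origin: on the hinge, 262 mm above the bench. Its -x is the lens axis, forwards and down; the flat front of the round ring light (66 mm across) lies 60 mm from the origin along -x; y is level; z is up in its picture
- focus_point (a point): point on the lens axis 120 mm in front of the ring light's front, 180 mm from the head's hinge: where the relay's centre belongs. Same axes as camera_head
- camera_stand: fixed stand of the inspection camera: foot 120 x 104 x 12 mm, column 16 mm thick, 0.29 m high with the head. Origin: under the column, on the bench; its -x is the side the lens looks to
- yellow_screwdriver: loose screwdriver with yellow handle, 209 mm long, lying on the bench; leave alone. Origin: middle of its underside, y along it
- red_tape: loose red roll of tape, 67 mm across, 19 mm high; leave alone. Origin: centre of its underside
- screwdriver_0: loose screwdriver with red handle, 199 mm long; leave alone. Origin: middle of its underside
- plier_1: loose long-nose pliers with orange grips, 180 mm long; leave alone. Origin: middle of its underside
- terminal_2: loose orange rail terminal, 10 x 48 x 36 mm; leave alone. Origin: centre of its underside
- usb_stick: loose black memory stick, 17 x 48 x 9 mm; leave alone. Origin: centre of its underside

How it is judged:
On the way, in this order (a step that is already met when the one before it is completed fails the run):
1. the isolator knob is at OFF (value of joint isolator_knob below 0.1 rad), for 0.2 s.
2. the lock is slid home, the knob at OFF, the relay still in its socket (value of joint isolator_knob below 0.1 rad and value of joint isolator_lock above 0.011 m and z of yellow_relay in the frame of panel below 0.04 m), for 0.2 s.
3. the yellow relay is lifted clear of its socket with the lock still home (value of joint isolator_lock above 0.011 m and contact force between yellow_relay and the fingers above 0.5 N and z of yellow_relay in the frame of panel above 0.055 m), for 0.1 s.
At the end, for the whole second after the job is handed in: Knob at OFF (0.1 rad), lock home (3 mm); the fingers hold the yellow relay by its narrow ends, still, top up, touching nothing else, its centre within 15 mm of the point 12 cm before the ring light, broad face and top within 0.2 rad of the camera's axes; white relays in place (value of joint isolator_knob below 0.1 rad and value of joint isolator_lock above 0.011 m and contact force between yellow_relay and the fingers above 0.5 N and contact force between yellow_relay_c0 and the fingers below 0.5 N and distance between relay_mid and focus_point below 0.015 m and angle between the y axis of yellow_relay and the x axis of camera_head, either way round below 0.2 rad and angle between the z axis of yellow_relay and the z axis of camera_head, either way round below 0.2 rad and angle between yellow_relay's own z axis and vertical below 1 rad and height (world z) of yellow_relay above 0.1 m and linear speed of yellow_relay below 0.02 m/s and angular speed of yellow_relay below 0.15 rad/s and contact force between yellow_relay and camera_stand below 0.05 N and contact force between yellow_relay and panel below 0.05 N and distance of each of white_relay_1, white_relay_2 from where it was at the start of the episode below 0.01 m); the arm keeps its last pose, push and grip.
It fails at once if the yellow relay is pulled out before the lock is home (z of yellow_relay in the frame of panel above 0.045 m and value of joint isolator_lock below 0.009 m).
It fails at once if the camera is knocked out of aim (distance of focus_point from where it was at the start of the episode above 0.012 m).
It fails at once if a white relay is moved by over 1 cm (distance of any of white_relay_1, white_relay_2 from where it was at the start of the episode above 0.01 m).
It fails at once if a loose thing on the bench is moved by over 2 cm (distance of any of yellow_screwdriver, red_tape, screwdriver_0, plier_1, terminal_2, usb_stick from where it was at the start of the episode above 0.02 m).
It also fails if it takes over 50 s, if anything falls off the work surface, if the arm or the gripper's body presses on something with over 40 N, if the wrist force passes 120 N, or if a joint passes its speed limit or range.

### The arm

A 6-joint arm with a two-finger parallel gripper is mounted at the origin on a cart in front of the work surface, level with it; the furniture and walls round the work are solid. World frame = base frame: x ahead of the robot, y to its left, z up, the work surface at z = 0. Lengths are in m, angles in rad, forces in N, time in s.
With the tool pointing down it reaches from about 0.375 to 0.9 m from the base axis. Payload 3.1 kg.
Tool frame: the origin (TCP) lies at the very end of the fingers, on their centre line; the grasp point (between the pads) lies 19 mm behind it; z points along the fingers, y is the direction in which the jaws open and shut (so a half turn about z gives the same grasp; the last joint's range is limited). The gripper opens to 87 mm and grips with 3 to 60 N. Pads are 19 mm wide; open, the fingers measure 117 mm over their backs; the gripper's body (75 mm by 190 mm) begins 51 mm behind the grasp point.
Start: joints at [-0.178, 0.527, 1.433, -0, 1.181, -0.178], TCP at [0.625, 0, 0.223] pointing down, gripper open.
Joint ranges: [-3.08, 3.08], [-0.75, 2.2], [0.22, 2.44], [-1.43, 4.57], [0, 2.65], [-2.85, 2.85]. Speed limits (rad/s): [2.79, 2.79, 3.14, 3.14, 3.14, 3.14].

### API

Orientations are given as a unit quaternion [x, y, z, w].
In Python, from rig import robot gives the robot as it stands. The module is installed in compiled form; this text tells all that it offers.
- The arm moves only by the tool carry_out, never from a script. Its argument "series" is a list of rows, each a list of 7 numbers: the shift along the tool's x, y, z in mm, then the turn, a rotation vector about the tool's x, y, z in degrees, then the gripper command: -1 is shut, 1 is fully open, values between are in proportion. In form: [[tx, ty, tz, rx, ry, rz, claw], ...]. A call has 1 to 8 rows; each row is the pose to reach, as a shift and turn from the pose measured when the call began, along the tool's axes at that moment; what a row does not reach only later rows make up. A row lasts 1/8 s, in which the tool goes at most 62.5 mm and 10.7 degrees, less where a joint would pass 70% of its speed; a pose out of reach is approached as far as the arm can. A call with a gripper value outside its range is refused whole. The fingers move at their own pace and stop on an object; "force" is the grip in N (left out, the last holds). Time passes only in rows, so rows that repeat a pose let the fingers close. It gives the time, the measured TCP pose, the force and the opening at its end, in the units of the state.
- robot.get_obs(): the state, without advancing time (a new reading comes with each control period).
- robot.camera(name): name is "scene" or "side" or "wrist"; returns a dict with "pixels" (400x640x3 uint8, red, green, blue), "fx", "fy", "cx", "cy" (pixels), "position" and "attitude" of the camera in the world. Camera axes: x right, y down, z forward; pixel columns grow to the right and rows downward; lengths in m; the calibration is good to about 2 mm. A picture is of the moment at which its call begins. There is no depth.
- robot.hand_in(): hands the job in, once; it reports no verdict.
The state is a dict: "time": time; "q": joint angles; "joint_velocities": joint speeds; "joint_torque": joint torques, N m; "position": TCP position; "tool_rot": TCP orientation; "ft_force": force on the tool from outside, world axes, zero at the start; "moment": the same for the moment, N m; "grip_width": finger opening in m.
Only numpy, scipy, OpenCV 4.12 (cv2) and the standard library are available. Lean on these libraries where they do the work, as an engineer would, in place of code of your own. Each camera call takes 0.05 s, during which the arm holds its last target.

## Working session

There is one attempt and no reset: what is moved stays moved. The work goes in short steps, Python scripts to look and compute and a tool call to move; the robot and the scene stay as the last step left them, time stands still between calls to the robot, and variables do not carry over. Pictures are saved under pics/ and viewed, and the job is handed in when it is done.

Besides the shell and the picture viewer there is one more tool, called by a JSON object that holds its "api" and its "payload", one argument or row to a line. carry_out: Moves the arm, as the interface text tells. Its arguments: {"type":"object","properties":{"series":{"type":"array"},"force":{"type":"number"}},"required":["series"]}

```bash
mkdir -p pics
cat > h.py <<'E'
import numpy as np, cv2
from rig import robot
from scipy.spatial.transform import Rotation as R
def rotm(a):
    a=np.array(a,float)
    return a if a.shape==(3,3) else R.from_quat(a).as_matrix()
def snap(name,tag):
    c=robot.camera(name); cv2.imwrite(f'pics/{tag}.png',c['pixels'][:,:,::-1]); 
    np.savez(f'pics/{tag}.npz',pixels=c['pixels'],k=[c['fx'],c['fy'],c['cx'],c['cy']],p=c['position'],R=rotm(c['attitude']))
    return c
def load(tag): return np.load(f'pics/{tag}.npz')
def ray(d,u,v):
    fx,fy,cx,cy=d['k']; r=d['R']@np.array([(u-cx)/fx,(v-cy)/fy,1]); return d['p'],r/np.linalg.norm(r)
def onz(d,u,v,z):
    p,r=ray(d,u,v); return p+r*(z-p[2])/r[2]
def proj(d,P):
    fx,fy,cx,cy=d['k']; q=d['R'].T@(np.array(P)-d['p']); return np.array([fx*q[0]/q[2]+cx,fy*q[1]/q[2]+cy])
def tri(obs):
    A=np.zeros((3,3));b=np.zeros(3)
    for d,u,v in obs:
        p,r=ray(d,u,v);M=np.eye(3)-np.outer(r,r);A+=M;b+=M@p
    X=np.linalg.solve(A,b); return X,[np.linalg.norm((np.eye(3)-np.outer(ray(d,u,v)[1],ray(d,u,v)[1]))@(X-d['p'])) for d,u,v in obs]
E
python3 - <<'E'
from h import *
for n in ['scene','side','wrist']:
    c=snap(n,n+'0'); print(n,c['fx'],c['cx'],c['cy'],c['position'],rotm(c['attitude']).round(3).tolist())
print(robot.get_obs())
E
```

```text
scene 438.59120637318824 318.9531391232051 198.93579096359764 [-0.17588664 -0.44241625  1.0233447 ] [[0.452, -0.638, 0.623], [-0.892, -0.326, 0.313], [0.004, -0.697, -0.717]]
side 491.77327899134485 319.4601362149825 198.45124612926523 [ 0.44312323 -1.38832706  0.704956  ] [[0.997, -0.016, 0.076], [-0.076, -0.372, 0.925], [0.013, -0.928, -0.372]]
wrist 306.2942608167938 317.3797935100633 201.27816441111685 [0.62417077 0.07356702 0.38411519] [[1.0, 0.0, -0.002], [-0.0, -0.963, -0.268], [-0.002, 0.268, -0.963]]
{'time': 0.15, 'q': array([-1.78478622e-01,  5.28254857e-01,  1.43362074e+00,  1.81609563e-05,
        1.18138991e+00, -1.78502726e-01]), 'joint_velocities': array([-0.0010321 , -0.00407086, -0.0045989 , -0.00030429,  0.00046145,
       -0.00254931]), 'joint_torque': array([ 9.14956272e-04, -4.40429199e+01, -1.76841742e+01,  6.33679633e-02,
        5.52540855e-02, -1.06930895e-04]), 'position': array([6.24435184e-01, 1.49931714e-04, 2.21790997e-01]), 'tool_rot': array([ 7.07100454e-01,  7.07112613e-01, -4.70141071e-04, -6.91843430e-04]), 'ft_force': array([-0.25181622,  0.05319648, -0.56875989]), 'moment': array([-0.00828949, -0.00811732,  0.01857464]), 'grip_width': 0.0872382468532666}
```

View pics/scene0.png

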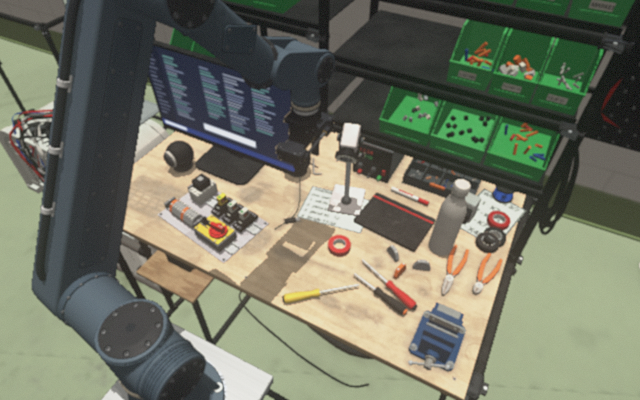

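View pics/side0.png

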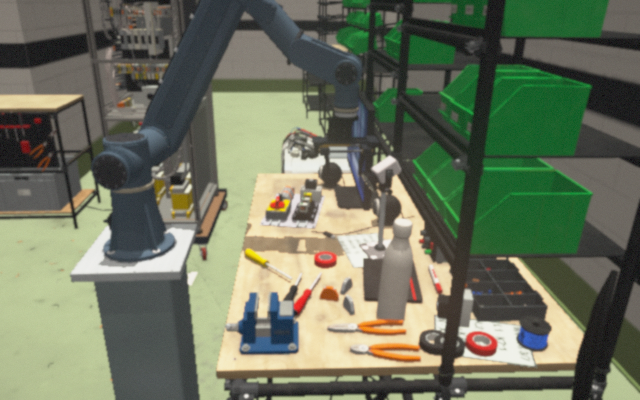

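View pics/wrist0.png

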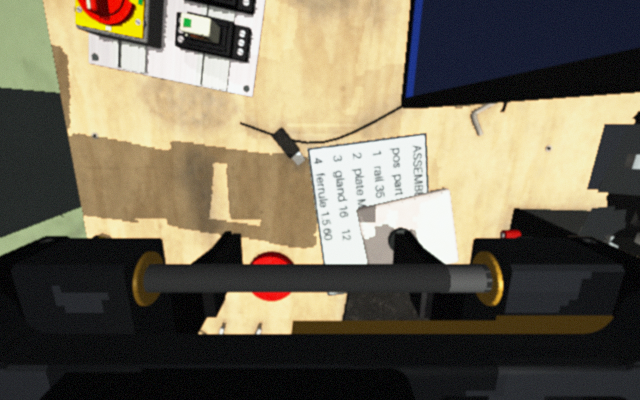

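The scene and side pictures show the panel on the left of the bench and the camera on its column. In the wrist picture the knob is cut off at about (105,8). I'll get rough positions, then move over the panel.

Run:
```python
from h import *
w=load('wrist0');s=load('scene0');d=load('side0')
print('knob w',onz(w,105,8,.076), 's',onz(s,217,230,.076),'d',onz(d,279,204,.076))
for uv in [(95,58),(247,90)]: print('panel corner',onz(w,*uv,.003))
print('head',tri([(s,350,135),(d,384,172)]))
print('foot',onz(s,349,205,.012))
im=s['pixels'][120:280,150:380]; cv2.imwrite('pics/sc.png',cv2.resize(im[:,:,::-1],None,fx=3.4,fy=3.4,interpolation=cv2.INTER_CUBIC))
im=d['pixels'][140:280,230:430]; cv2.imwrite('pics/sd.png',cv2.resize(im[:,:,::-1],None,fx=4,fy=4,interpolation=cv2.INTER_CUBIC))
```

```text
knob w [0.43490985 0.16605604 0.076     ] s [0.40837158 0.17123651 0.076     ] d [0.43215089 0.13196553 0.076     ]
panel corner [0.36920211 0.13748569 0.003     ]
panel corner [0.54100283 0.10291869 0.003     ]
head (array([ 0.73770414, -0.07897253,  0.26281869]), [np.float64(0.0077898566937546375), np.float64(0.007789856693754596)])
foot [ 0.72316073 -0.09836016  0.012     ]
```

View pics/sc.png

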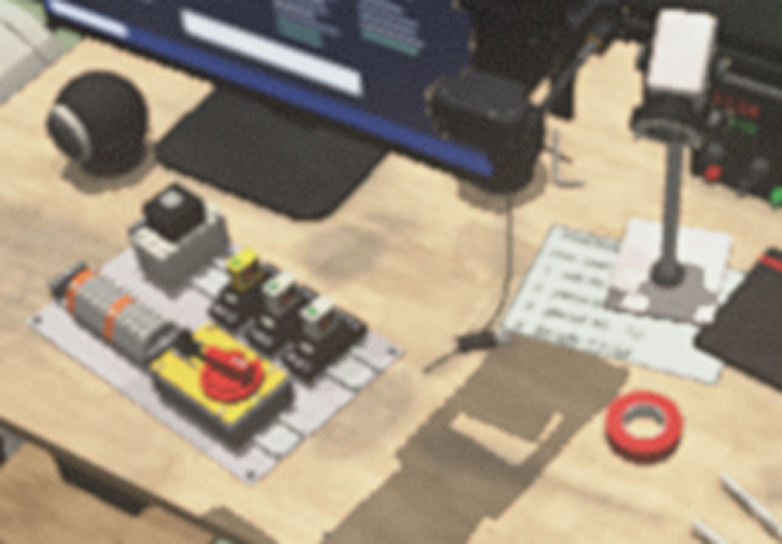

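View pics/sd.png

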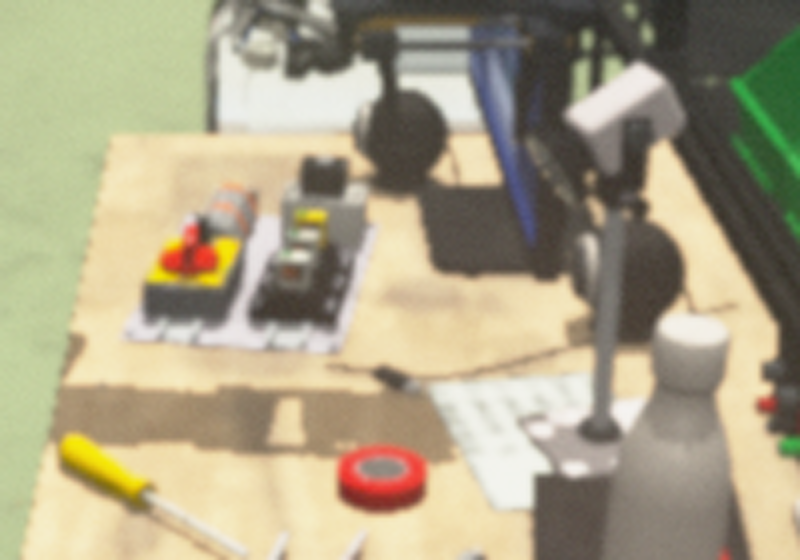

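Knob is about (0.42,0.15) and the yellow relay sits in the socket nearest the contactor. The head is near (0.74,-0.08,0.26). Moving the wrist camera over the panel.

{"api": "carry_out", "payload": {
  "series": [
    [50,-35,-12,0,0,0,1],
    [100,-70,-25,0,0,0,1],
    [150,-105,-40,0,0,0,1],
    [200,-140,-50,0,0,0,1],
    [220,-150,-50,0,0,0,1],
    [220,-150,-50,0,0,0,1],
    [220,-150,-50,0,0,0,1]
  ]
}}

```text
time: 1.02
position: [0.475, 0.2195, 0.2719]
tool_rot: [0.707, 0.707, -0.001, -0.0]
ft_force: [0.7, -0.2, -0.5]
grip_width: 0.087
```

Run:
```python
from h import *
c=snap('wrist','wrist1'); snap('scene','scene1');snap('side','side1')
im=c['pixels'][:300,:]; cv2.imwrite('pics/w1.png',cv2.resize(im[:,:,::-1],None,fx=1.25,fy=1.25,interpolation=cv2.INTER_CUBIC))
```

```text
(no output)
```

View pics/w1.png

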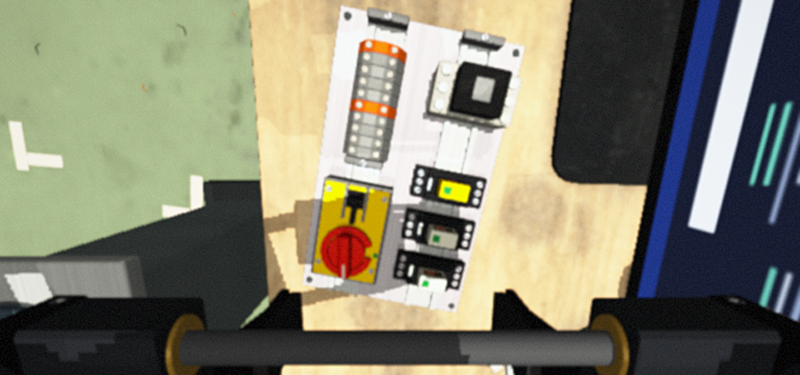

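View pics/scene1.png

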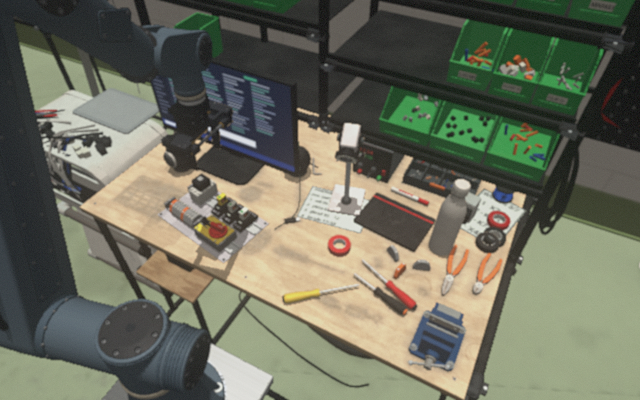

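View pics/side1.png

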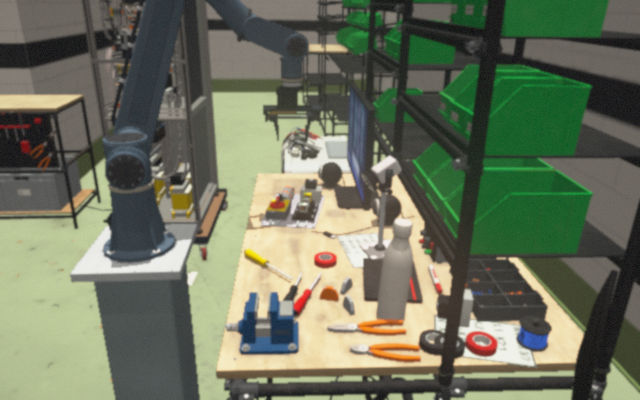

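Run:
```python
from h import *
d=load('wrist1'); im=d['pixels'][130:250,240:390]; cv2.imwrite('pics/w1z.png',cv2.resize(im[:,:,::-1],None,fx=5,fy=5,interpolation=cv2.INTER_CUBIC)[:600])
hsv=cv2.cvtColor(d['pixels'],cv2.COLOR_RGB2HSV)
for n,lo,hi in [('yellow',(25,150,80),(33,255,255)),('red1',(0,180,80),(6,255,255)),('red2',(174,180,80),(180,255,255))]:
    m=cv2.inRange(hsv,lo,hi); m[260:]=0; k,l,st,ce=cv2.connectedComponentsWithStats(m)
    for i in range(1,k):
        if st[i,4]>40: print(n,st[i],ce[i])
c=[onz(d,u/1.25,v/1.25,.003) for u,v in [(347,15),(517,51),(309,283),(452,306)]]
for x in c: print(x)
ctr=np.mean(c,0); print('center',ctr, [np.linalg.norm(c[i]-c[j]) for i,j in [(0,1),(2,3),(0,2),(1,3)]])
v=(c[0]-c[2]+c[1]-c[3]); print('yaw', np.degrees(np.arctan2(v[1],v[0]))-90)
```

```text
yellow [254 144  26  55 578] [265.60380623 165.5899654 ]
yellow [350 144  27  18 324] [363.7037037  152.79938272]
yellow [279 148  14   7  66] [285.66666667 150.87878788]
yellow [283 151  26  57 485] [298.33814433 175.5257732 ]
red1 [ 257  181   39   42 1112] [275.99370504 200.20773381]
[0.4246929  0.41763956 0.003     ]
[0.59695353 0.38498649 0.003     ]
[0.36912802 0.13355206 0.003     ]
[0.54145839 0.10379173 0.003     ]
center [0.48305821 0.25999246 0.003     ] [np.float64(0.17532811040081286), np.float64(0.17488120862402587), np.float64(0.2894704844648911), np.float64(0.2866185757562655)]
yaw -11.11523045563149
```

View pics/w1z.png

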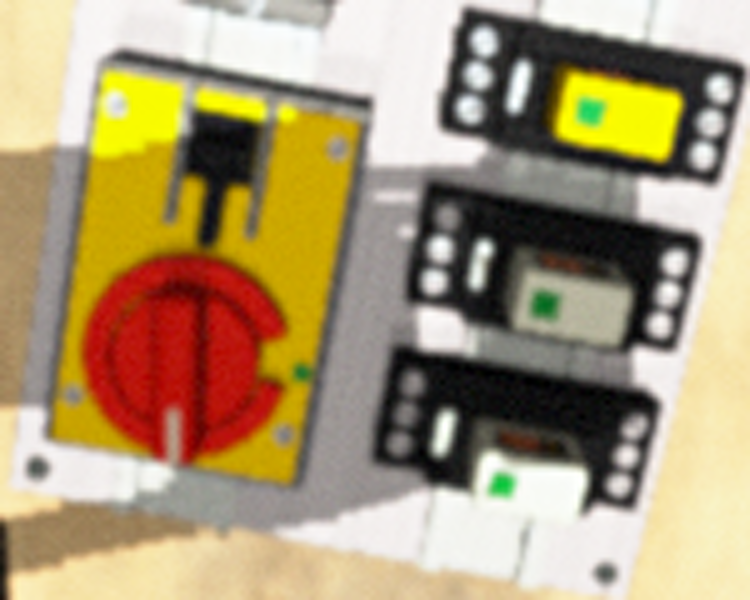

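Run:
```python
from h import *
d=load('wrist1')
P=lambda u,v,z: onz(d,240+u/5,130+v/5,z)
yaw=np.radians(-11.1);X=np.array([np.cos(yaw),np.sin(yaw),0]);Y=np.array([-X[1],X[0],0]);C=np.array([.483,.260,0])
def loc(p): return np.round([(p-C)@X*1000,(p-C)@Y*1000],1)
for n,p in dict(skirt=P(185,355,.053),pointerend=P(172,458,.076),bar0=P(190,285,.076),tabtop=P(225,150,.069),tongue_tip=P(208,242,.048),relaytop=P(621,117,.067),greenmark=P(302,372,.045),w1=P(577,310,.067),w2=P(532,490,.067),isoTL=P(105,70,.045),isoTR=P(370,105,.045),isoBL=P(50,440,.045),isoBR=P(297,485,.045)).items(): print(n,p.round(4),loc(p))
```

```text
skirt [0.4221 0.1869 0.053 ] [-45.7 -83.4]
pointerend [0.4211 0.1669 0.076 ] [ -42.8 -103.3]
bar0 [0.4271 0.2107 0.076 ] [-45.4 -59.1]
tabtop [0.4357 0.2422 0.069 ] [-43.  -26.6]
tongue_tip [0.4284 0.2156 0.048 ] [-45.1 -54.1]
relaytop [0.5301 0.2497 0.067 ] [48.2 -1. ]
greenmark [0.4518 0.18   0.045 ] [-15.3 -84.5]
w1 [0.5212 0.2023 0.067 ] [ 48.6 -49.2]
w2 [0.5113 0.155  0.067 ] [ 48.  -97.5]
isoTL [0.4036 0.2589 0.045 ] [-77.8 -16.4]
isoTR [0.47   0.2502 0.045 ] [-10.9 -12.1]
isoBL [0.3839 0.161  0.045 ] [ -78.2 -116.2]
isoBR [0.4499 0.1482 0.045 ] [ -10.9 -116.1]
```

Measurements fit the given sizes: bar about 44 mm, knob to tab 55 mm, and sockets within 1 mm. Panel yaw is -11.1°, knob axis (0.4235, 0.188). The bar is about 87° from OFF. Descending on the knob.

{"api": "carry_out", "payload": {
  "series": [
    [-15,-25,50,0,0,8,0.15],
    [-31,-51,100,0,0,8,0.15],
    [-31,-51,150,0,0,8,0.15],
    [-31,-51,180,0,0,8,0.15],
    [-31,-51,180,0,0,8,0.15],
    [-31,-51,180,0,0,8,0.15]
  ],
  "force": 15
}}

```text
time: 1.92
position: [0.425, 0.1879, 0.0925]
tool_rot: [0.756, 0.655, -0.0, -0.0]
ft_force: [-0.5, 0.9, 0.4]
grip_width: 0.0506
```

Run:
```python
from h import *
c=snap('wrist','wrist2'); print(robot.get_obs()['q'])
d=load('wrist2'); print(proj(d,[.4235,.188,.076]))
im=snap('side','side2')['pixels'][160:240,240:340]; cv2.imwrite('pics/s2z.png',cv2.resize(im[:,:,::-1],None,fx=7,fy=7,interpolation=cv2.INTER_CUBIC))
```

```text
[1.75161866e-01 5.40559397e-01 1.94455742e+00 4.71569271e-04
 6.55753686e-01 3.16827129e-01]
[315.68752862 237.51461789]
```

View pics/wrist2.png

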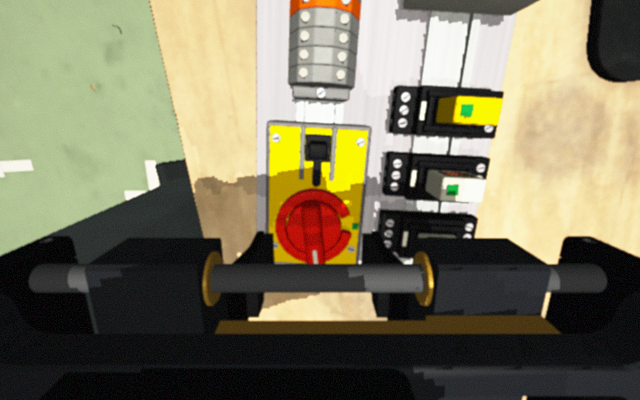

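View pics/s2z.png

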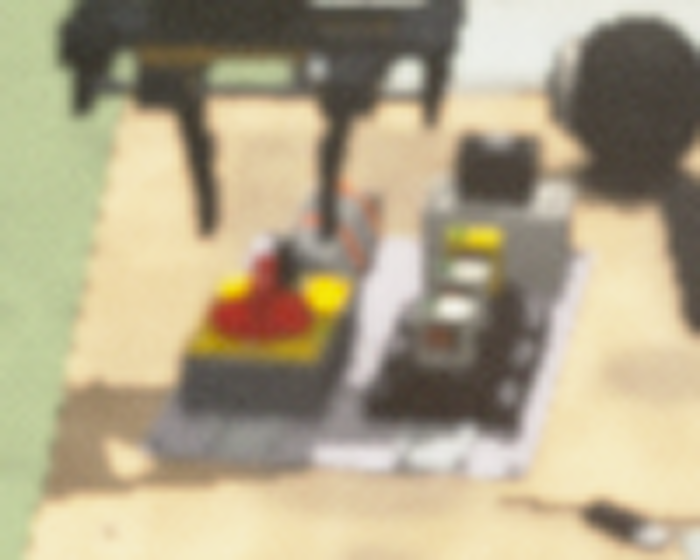

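The knob lies between the fingers in both views: wrist (312,225), and side view centred. Descending and gripping.

{"api": "carry_out", "payload": {
  "series": [
    [0,-1,15,0,0,0,0.15],
    [0,-1,34,0,0,0,0.15],
    [0,-1,34,0,0,0,0.15],
    [0,-1,34,0,0,0,-1],
    [0,-1,34,0,0,0,-1],
    [0,-1,34,0,0,0,-1],
    [0,-1,34,0,0,0,-1],
    [0,-1,34,0,0,0,-1]
  ],
  "force": 15
}}

```text
time: 3.02
position: [0.4223, 0.1885, 0.0592]
tool_rot: [0.756, 0.655, -0.001, -0.001]
ft_force: [-3.1, 1.9, 4.3]
grip_width: 0.0121
```

{"api": "carry_out", "payload": {
  "series": [
    [0,0,0,0,0,-10,-1],
    [0,0,0,0,0,-20,-1],
    [0,0,0,0,0,-30,-1],
    [0,0,0,0,0,-40,-1],
    [0,0,0,0,0,-50,-1],
    [0,0,0,0,0,-60,-1],
    [0,0,0,0,0,-70,-1],
    [0,0,0,0,0,-76,-1]
  ]
}}

```text
time: 4.03
position: [0.42, 0.1874, 0.0592]
tool_rot: [0.19, 0.982, -0.001, -0.003]
ft_force: [-3.6, -4.5, 4.7]
grip_width: 0.0119
```

Run:
```python
from h import *
c=snap('wrist','wrist3');o=robot.get_obs();print(o['ft_force'],o['moment'],o['q'],o['grip_width'],R.from_quat(o['tool_rot']).as_matrix()[:,1])
```

```text
[-3.83688572 -4.17606242  5.22133159] [-0.60120118  0.54443093 -0.00419135] [ 1.76048103e-01  6.08235400e-01  1.97029571e+00 -5.62391320e-04
  5.70438264e-01 -1.01516730e+00] 0.012056019362523148 [ 0.37007558  0.9289924  -0.00414609]
```

View pics/wrist3.png

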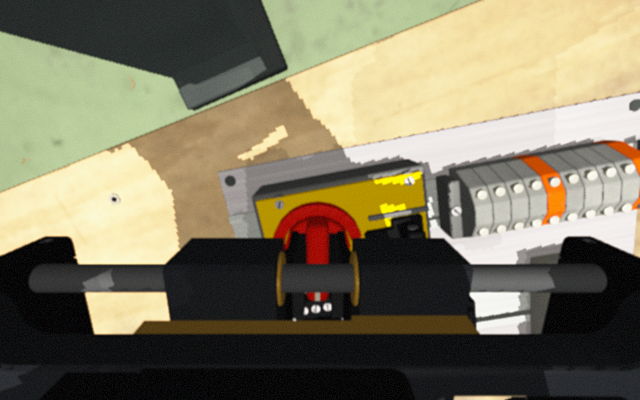

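The knob is turning with the gripper; the tool is 10.6° short of OFF. Turning on to the stop.

{"api": "carry_out", "payload": {
  "series": [
    [0,0,0,0,0,-6,-1],
    [0,0,0,0,0,-10,-1],
    [0,0,0,0,0,-12,-1],
    [0,0,0,0,0,-12,-1],
    [0,0,0,0,0,-12,-1]
  ]
}}

```text
time: 4.7
position: [0.4198, 0.187, 0.0592]
tool_rot: [0.085, 0.996, -0.001, -0.004]
ft_force: [-1.1, -4.7, 3.9]
grip_width: 0.0119
```

Run:
```python
from h import *
o=robot.get_obs();y=R.from_quat(o['tool_rot']).as_matrix()[:,1];print(o['ft_force'],o['moment'],o['position'],o['grip_width'],np.degrees(np.arctan2(y[1],y[0])))
```

```text
[-1.05349047 -4.65916999  3.90947688] [-0.6857077   0.14303988 -0.30478337] [0.4197635  0.18698115 0.05916026] 0.011855795118539502 80.2336802305176
```

On the stop: moment -0.3 N m, tool at 80.2° against an expected 78.9°. Releasing and rising.

{"api": "carry_out", "payload": {
  "series": [
    [0,0,0,0,0,0,-0.3],
    [0,0,0,0,0,0,-0.3],
    [0,0,0,0,0,0,-0.3],
    [0,0,-20,0,0,0,-0.3],
    [0,0,-60,0,0,0,-0.3],
    [0,0,-80,0,0,0,-0.3],
    [0,0,-80,0,0,0,-0.3]
  ]
}}

```text
time: 5.58
position: [0.4217, 0.1876, 0.1404]
tool_rot: [0.085, 0.996, -0.001, -0.002]
ft_force: [-0.3, 0.8, 0.7]
grip_width: 0.0303
```

Run:
```python
from h import *
snap('wrist','wrist4')
o=robot.get_obs();T=R.from_quat(o['tool_rot']).as_matrix();y=T[:,1];print(o['position'],o['grip_width'],np.degrees(np.arctan2(y[1],y[0])))
yaw=np.radians(-11.1);X=np.array([np.cos(yaw),np.sin(yaw),0]);Y=np.array([-X[1],X[0],0]);C=np.array([.483,.2607,0])
K=C-.0445*X-.0825*Y; tab=K+.055*Y; print(K,tab, 'delta tool mm',T.T@(tab+[0,0,.061]-o['position'])*1000)
```

```text
[0.42074385 0.18735126 0.13944191] 0.03054171911530956 80.24704543886044
[0.42344941 0.18831058 0.        ] [0.43403812 0.24228168 0.        ] delta tool mm [-4.24981634 56.60131712 78.26527019]
```

View pics/wrist4.png

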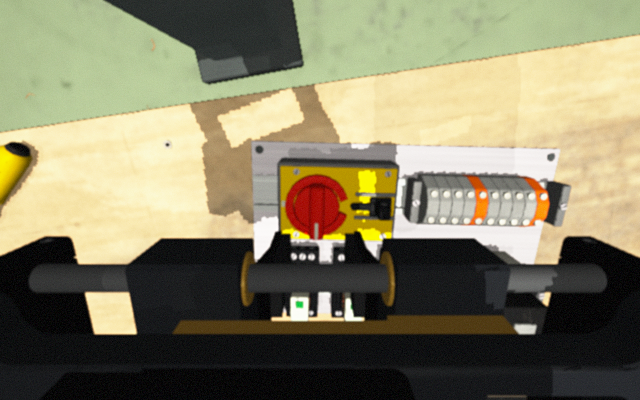

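The knob stands at OFF: pointer at (317,230) towards the relay side, and the notch at (343,206) facing the tab at (382,206). Checking the tab position from this view.

Run:
```python
from h import *
d=load('wrist4'); im=d['pixels'][140:260,250:420]; cv2.imwrite('pics/w4z.png',cv2.resize(im[:,:,::-1],None,fx=4.7,fy=4.7,interpolation=cv2.INTER_CUBIC))
```

```text
(no output)
```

View pics/w4z.png

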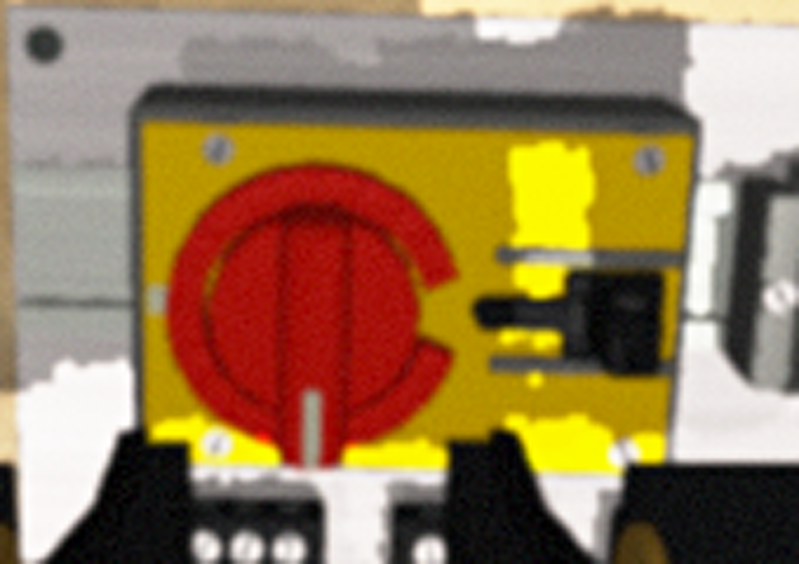

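Run:
```python
from h import *
d=load('wrist4')
P=lambda u,v,z: onz(d,250+u/4.7,140+v/4.7,z)
print('tab',P(628,330,.069),'knob',P(313,333,.076),'pointer',P(312,465,.076),'bar far',P(318,212,.076), 'skirt', P(312,305,.053))
a=P(312,465,.076)-P(318,212,.076); print(np.degrees(np.arctan2(a[1],a[0])),np.linalg.norm(a))
```

```text
tab [0.4290978  0.23973325 0.069     ] knob [0.41843741 0.18726187 0.076     ] pointer [0.44146369 0.1831127  0.076     ] bar far [0.39845038 0.19153258 0.076     ] skirt [0.42019413 0.18668198 0.053     ]
-11.075640407876719 0.04382966108838157
```

{"api": "carry_out", "payload": {
  "series": [
    [-1,30,0,0,0,1.3,-0.34],
    [-1,55,20,0,0,1.3,-0.34],
    [-1,55,40,0,0,1.3,-0.34],
    [-1,55,40,0,0,1.3,-0.34],
    [-1,55,60,0,0,1.3,-0.34],
    [-1,55,60,0,0,1.3,-0.34]
  ]
}}

```text
time: 6.38
position: [0.4296, 0.2407, 0.0784]
tool_rot: [0.097, 0.995, -0.002, -0.005]
ft_force: [-0.1, -0.3, -0.3]
grip_width: 0.0288
```

Run:
```python
from h import *
im=snap('side','side5')['pixels'][160:240,240:340]; cv2.imwrite('pics/s5z.png',cv2.resize(im[:,:,::-1],None,fx=7,fy=7,interpolation=cv2.INTER_CUBIC))
im=snap('wrist','wrist5')['pixels'][180:300,240:400]; cv2.imwrite('pics/w5z.png',cv2.resize(im[:,:,::-1],None,fx=4.7,fy=4.7,interpolation=cv2.INTER_CUBIC))
```

```text
(no output)
```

View pics/s5z.png

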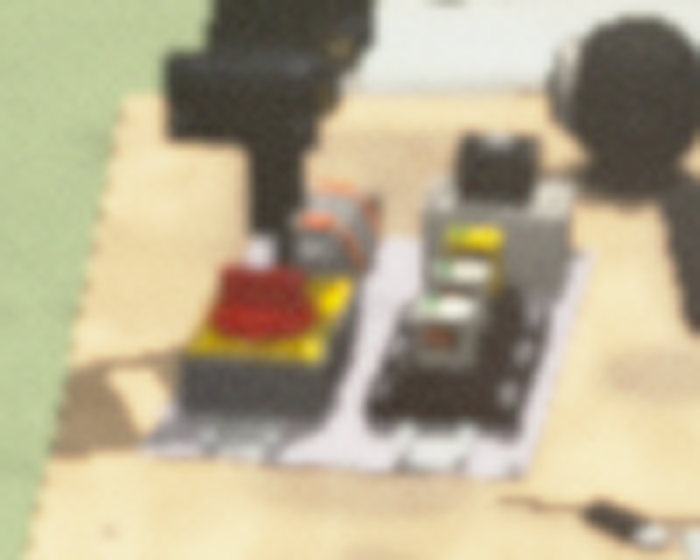

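View pics/w5z.png

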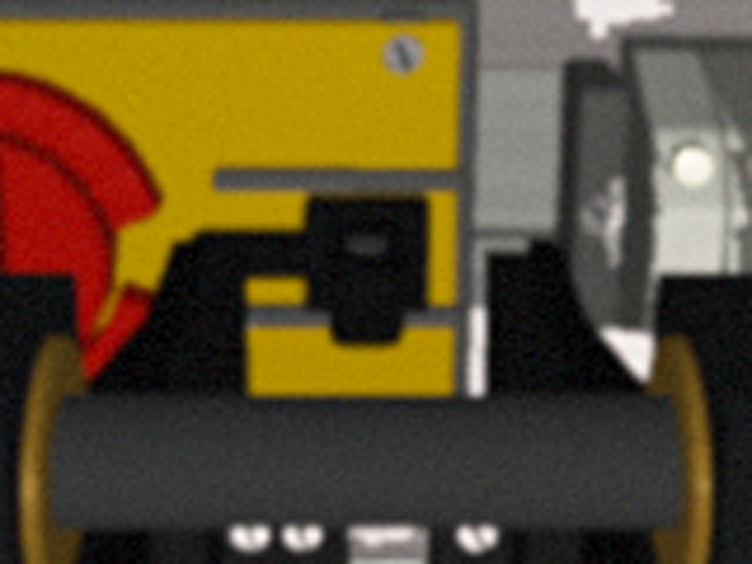

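The tab at (366,260 in the zoom) is centred between the fingers. Descend and grip.

{"api": "carry_out", "payload": {
  "series": [
    [0,0,12,0,0,0,-0.34],
    [0,0,19,0,0,0,-0.34],
    [0,0,19,0,0,0,-0.34],
    [0,0,19,0,0,0,-1],
    [0,0,19,0,0,0,-1],
    [0,0,19,0,0,0,-1],
    [0,0,19,0,0,0,-1]
  ],
  "force": 12
}}

```text
time: 7.35
position: [0.4307, 0.2409, 0.0607]
tool_rot: [0.096, 0.995, -0.001, -0.003]
ft_force: [-0.8, -0.8, 1.4]
grip_width: 0.0099
```

{"api": "carry_out", "payload": {
  "series": [
    [0,-4,0,0,0,0,-1],
    [0,-8,0,0,0,0,-1],
    [0,-12,0,0,0,0,-1],
    [0,-15,0,0,0,0,-1],
    [0,-17,0,0,0,0,-1],
    [0,-17,0,0,0,0,-1]
  ],
  "force": 15
}}

```text
time: 8.1
position: [0.428, 0.2268, 0.0607]
tool_rot: [0.098, 0.995, 0.001, -0.002]
ft_force: [-1.2, 14.6, -3.7]
grip_width: 0.0095
```

It travelled 14.3 mm and meets 14.6 N at the stop. Release, rise and look.

{"api": "carry_out", "payload": {
  "series": [
    [0,1,0,0,0,0,-0.42],
    [0,1,0,0,0,0,-0.42],
    [0,1,0,0,0,0,-0.42],
    [0,0,-20,0,0,0,-0.42],
    [0,0,-60,0,0,0,-0.2],
    [0,0,-110,0,0,0,0.1],
    [0,0,-130,0,0,0,0.1],
    [0,0,-130,0,0,0,0.1]
  ]
}}

```text
time: 9.1
position: [0.4296, 0.2263, 0.1923]
tool_rot: [0.098, 0.995, 0.002, -0.0]
ft_force: [0.2, 0.1, -1.6]
grip_width: 0.0469
```

Run:
```python
from h import *
im=snap('wrist','wrist6')['pixels']; cv2.imwrite('pics/w6.png',im[:,:,::-1])
im=im[140:260,230:390]; cv2.imwrite('pics/w6z.png',cv2.resize(im[:,:,::-1],None,fx=4.7,fy=4.7,interpolation=cv2.INTER_CUBIC))
o=robot.get_obs();print(o['position'],o['q'])
```

```text
[0.42851854 0.22608554 0.19095939] [ 0.25201302  0.38705026  1.8110275   0.0044048   0.94596712 -1.12460576]
```

View pics/w6z.png

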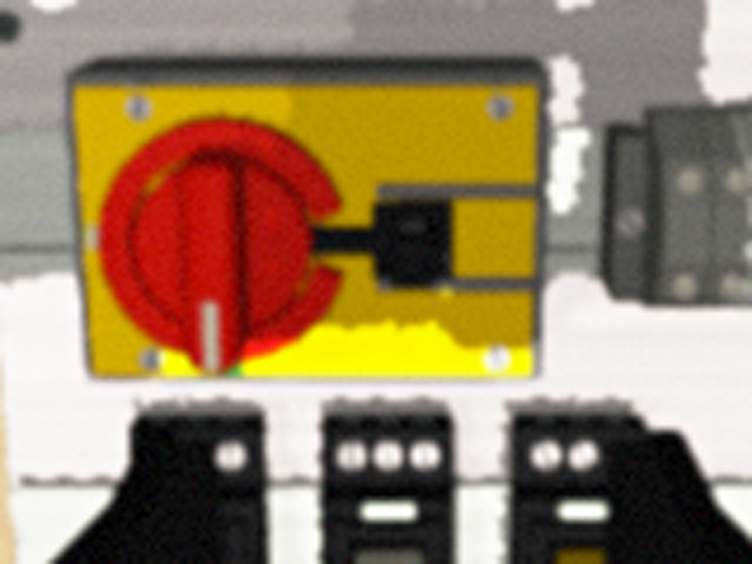

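The tongue is in the notch and the knob is at OFF. Going over the relay with the jaws along the panel's x.

{"api": "carry_out", "payload": {
  "series": [
    [-12,5,0,0,0,10,0.1],
    [-24,10,0,0,0,20,0.1],
    [-36,16,0,0,0,30,0.1],
    [-48,22,0,0,0,40,0.1],
    [-60,28,0,0,0,50,0.1],
    [-72,34,0,0,0,60,0.1],
    [-84,38,0,0,0,70,0.1],
    [-94,42,0,0,0,80,0.1]
  ]
}}

```text
time: 10.15
position: [0.5282, 0.2484, 0.1882]
tool_rot: [0.717, 0.697, -0.002, -0.003]
ft_force: [0.0, 1.2, 0.1]
grip_width: 0.048
```

{"api": "carry_out", "payload": {
  "series": [
    [0,0,20,0,0,10,0.1],
    [0,0,60,0,0,10,0.1],
    [0,0,75,0,0,10,0.1],
    [0,0,75,0,0,10,0.1],
    [0,0,75,0,0,10,0.1]
  ]
}}

```text
time: 10.78
position: [0.5283, 0.2487, 0.1139]
tool_rot: [0.775, 0.632, -0.002, -0.003]
ft_force: [-0.2, -0.1, -1.0]
grip_width: 0.048
```

Run:
```python
from h import *
im=snap('wrist','wrist7')['pixels'];d=load('wrist7')
im=im[150:290,230:400]; cv2.imwrite('pics/w7z.png',cv2.resize(im[:,:,::-1],None,fx=4,fy=4,interpolation=cv2.INTER_CUBIC))
im=snap('side','side7')['pixels'][150:240,250:360]; cv2.imwrite('pics/s7z.png',cv2.resize(im[:,:,::-1],None,fx=6,fy=6,interpolation=cv2.INTER_CUBIC))
o=robot.get_obs();y=R.from_quat(o['tool_rot']).as_matrix()[:,1];print(o['position'],np.degrees(np.arctan2(y[1],y[0])))
hsv=cv2.cvtColor(d['pixels'],cv2.COLOR_RGB2HSV)
m=cv2.inRange(hsv,(22,150,60),(33,255,255)); m[260:]=0; k,l,st,ce=cv2.connectedComponentsWithStats(m)
for i in range(1,k):
    if st[i,4]>60: print(st[i],ce[i],onz(d,*ce[i],.067))
```

```text
[0.52860153 0.24872301 0.11446178] -11.620315847474624
[299 199  40  30 919] [319.47007617 214.89880305] [0.53012531 0.25327868 0.067     ]
[164 229  25  10 228] [176.39912281 233.30263158] [0.42455397 0.26033569 0.067     ]
[192 228  23  11 239] [203.28451883 233.08368201] [0.4439604  0.25656231 0.067     ]
[218 228  30  32 685] [233.46277372 242.44233577] [0.46363355 0.24502313 0.067     ]
```

View pics/w7z.png

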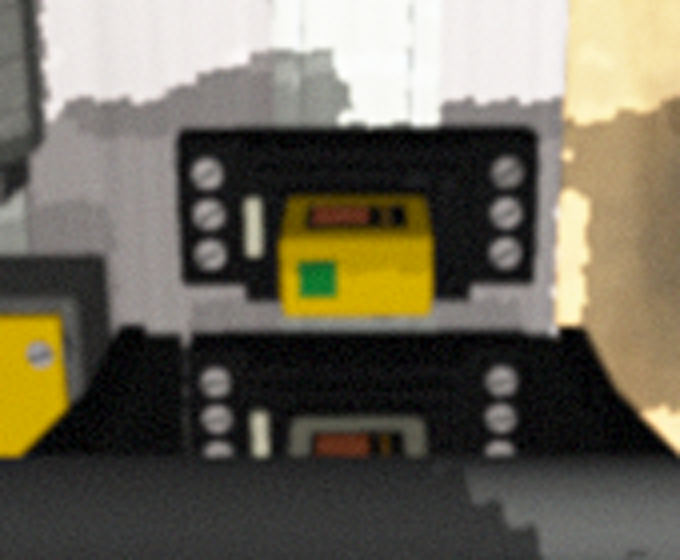

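View pics/s7z.png

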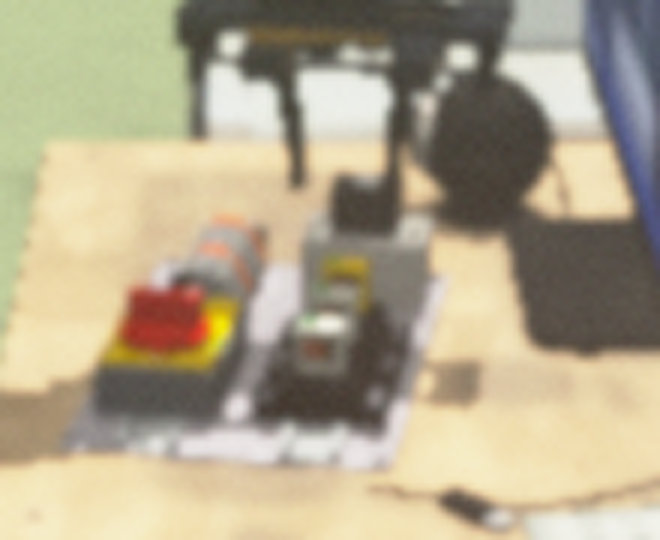

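Run:
```python
from h import *
d=load('wrist7')
P=lambda u,v: onz(d,230+u/4,150+v/4,.067)
c=[P(278,238),P(434,238),P(434,316),P(282,316)];m=np.mean(c,0);print(m,[np.linalg.norm(c[i]-c[(i+1)%4])*1000 for i in range(4)])
o=robot.get_obs();T=R.from_quat(o['tool_rot']).as_matrix();print(T.T@(m-o['position'])*1000)
```

```text
[0.52929331 0.25001439 0.067     ] [np.float64(27.875538731220704), np.float64(14.83651965653605), np.float64(27.65354061084054), np.float64(14.853686061364737)]
[ 1.34923581  0.66853031 47.46050108]
```

The relay top measures 27.8 x 14.8 mm, against 28 x 16 given. Its centre is (0.5293, 0.250), 1.3 and 0.7 mm from the tool. Descend and grip.

{"api": "carry_out", "payload": {
  "series": [
    [1.3,0.7,25,0,0,0,0.1],
    [1.3,0.7,50,0,0,0,0.1],
    [1.3,0.7,62,0,0,0,0.1],
    [1.3,0.7,70,0,0,0,0.1],
    [1.3,0.7,70,0,0,0,0.1],
    [1.3,0.7,70,0,0,0,0.1]
  ],
  "force": 25
}}

```text
time: 11.62
position: [0.5298, 0.2502, 0.0452]
tool_rot: [0.775, 0.632, -0.001, -0.002]
ft_force: [-0.6, 0.3, 0.2]
grip_width: 0.048
```

{"api": "carry_out", "payload": {
  "series": [
    [0,0,0,0,0,0,-1],
    [0,0,0,0,0,0,-1],
    [0,0,0,0,0,0,-1],
    [0,0,0,0,0,0,-1]
  ],
  "force": 25
}}

```text
time: 12.12
position: [0.5299, 0.2503, 0.0455]
tool_rot: [0.775, 0.632, -0.0, -0.002]
ft_force: [-1.0, 0.2, 2.3]
grip_width: 0.0281
```

Gripped at 28.1 mm, so on the narrow ends. Lifting straight up.

{"api": "carry_out", "payload": {
  "series": [
    [0,0,-10,0,0,0,-1],
    [0,0,-20,0,0,0,-1],
    [0,0,-40,0,0,0,-1],
    [0,0,-70,0,0,0,-1],
    [0,0,-110,0,0,0,-1],
    [0,0,-160,0,0,0,-1],
    [0,0,-160,0,0,0,-1],
    [0,0,-160,0,0,0,-1]
  ]
}}

```text
time: 13.12
position: [0.5299, 0.2497, 0.2057]
tool_rot: [0.775, 0.632, -0.0, -0.002]
ft_force: [0.1, -0.6, -1.3]
grip_width: 0.028
```

Run:
```python
from h import *
for n in ['wrist','scene','side']: snap(n,n+'8')
o=robot.get_obs();print(o['position'],o['grip_width'],o['q'])
s=load('scene8')['pixels'][100:220,300:400];d=load('side8')['pixels'][140:260,340:440]
im=np.hstack([s,d,load('wrist8')['pixels'][180:300,270:370]]); cv2.imwrite('pics/c8.png',cv2.resize(im[:,:,::-1],(799,320),interpolation=cv2.INTER_CUBIC))
for n,x in [('s8c',s),('d8c',d)]: cv2.imwrite(f'pics/{n}.png',cv2.resize(x[:,:,::-1],None,fx=5,fy=5,interpolation=cv2.INTER_CUBIC))
```

```text
[0.52926278 0.24948301 0.20397032] 0.028205535538978293 [0.24783038 0.49767317 1.55096283 0.00379238 1.09874016 0.44893917]
```

View pics/s8c.png

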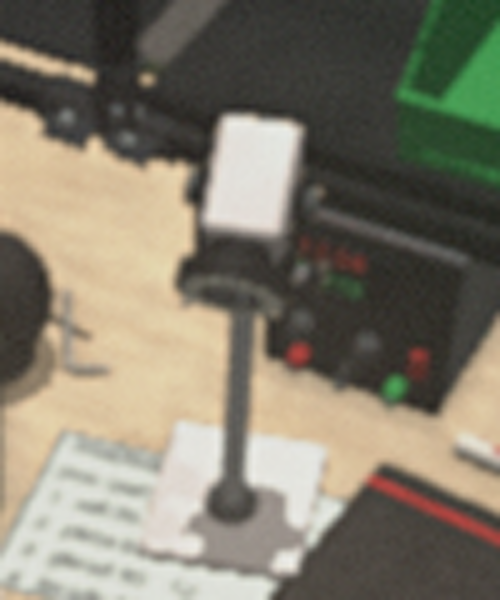

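View pics/d8c.png

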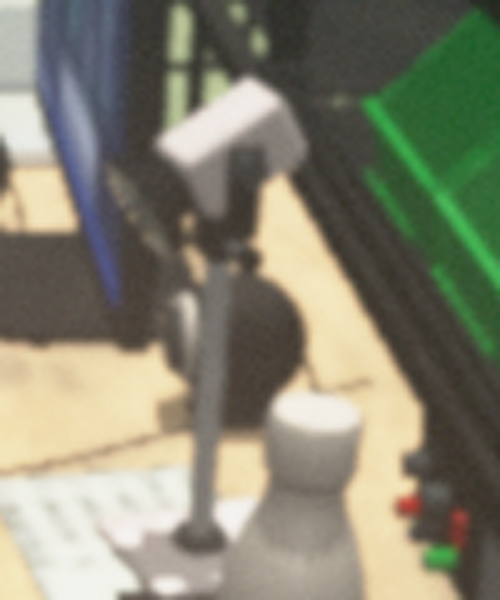

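View pics/wrist8.png

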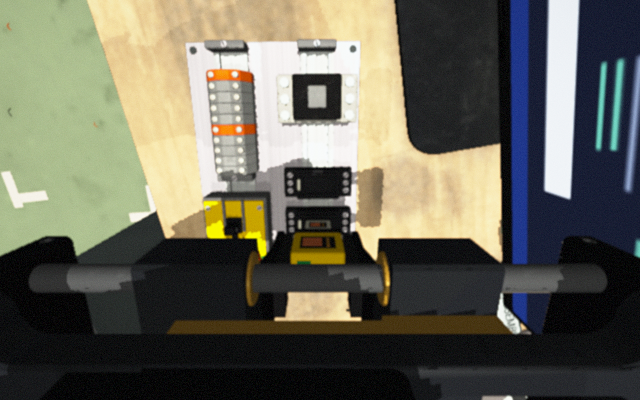

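View pics/side8.png

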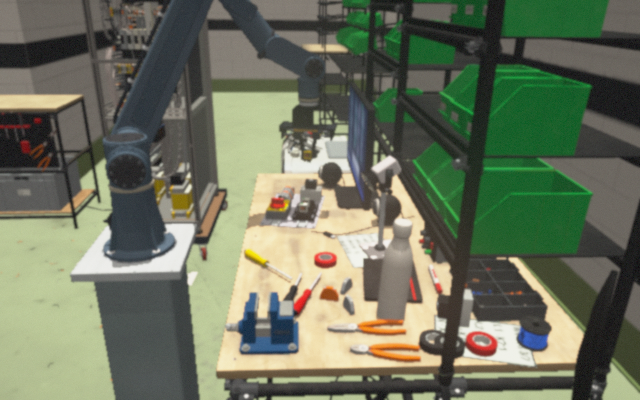

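The relay is out. Now the camera head's pose: a closer zoom first.

Run:
```python
from h import *
s=load('scene8')['pixels'][110:170,325:385];d=load('side8')['pixels'][145:205,360:420]
im=np.hstack([s,d]); im=cv2.resize(im[:,:,::-1],None,fx=6.6,fy=6.6,interpolation=cv2.INTER_CUBIC); cv2.imwrite('pics/c8z.png',im)
```

```text
(no output)
```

View pics/c8z.png

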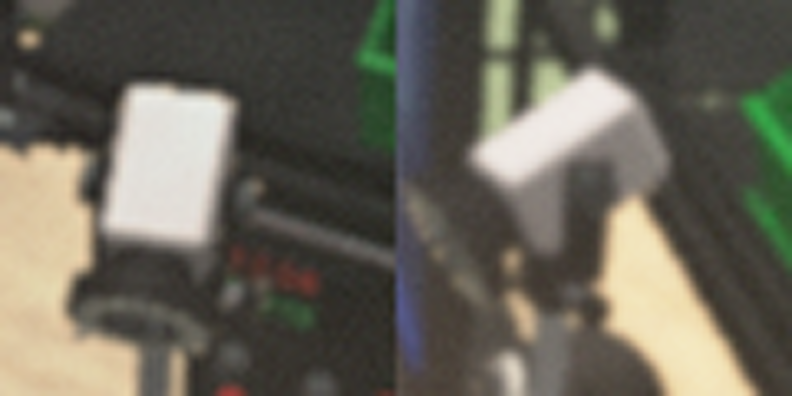

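```bash
cat > head.py <<'E'
from h import *
s=load('scene8');d=load('side8')
S=lambda u,v:(s,325+u/6.6,110+v/6.6); D=lambda u,v:(d,360+(u-396)/6.6,145+v/6.6)
pts=dict(BL=(S(128,85),D(593,65)),BR=(S(236,98),D(637,98)),FR=(S(212,247),D(513,187)),FL=(S(104,236),D(472,150)))
Q={k:tri(v) for k,v in pts.items()}
for k,(p,e) in Q.items(): print(k,p.round(4),np.round(e[0],4))
q={k:v[0] for k,v in Q.items()}
x=(q['BL']-q['FL']+q['BR']-q['FR'])/2; y=(q['BL']-q['BR']+q['FL']-q['FR'])/2
print('len',np.linalg.norm(x),'wid',np.linalg.norm(y)); 
print('tilt',np.arcsin(x[2]/np.linalg.norm(x)),'yaw from x',np.degrees(np.arctan2(x[1],x[0])),'yaw from y',np.degrees(np.arctan2(-y[0],y[1])), 'ylevel',y[2])
print('top centre',np.mean(list(q.values()),0))
E
python3 head.py
```

```text
BL [ 0.7515 -0.0553  0.2986] 0.0014
BR [ 0.7616 -0.1     0.2986] 0.0001
FR [ 0.7075 -0.1151  0.2644] 0.0007
FL [ 0.6965 -0.0714  0.2647] 0.0028
len 0.06619645311561934 wid 0.045478495463339014
tilt 0.5403296809440852 yaw from x 15.94981007262324 yaw from y 13.46752370304116 ylevel 0.00011987278498493126
top centre [ 0.72928543 -0.08543415  0.28156417]
```

Head box triangulates to 66 x 45.5 mm (70 x 46 given): tilt about 0.54, yaw about 14.5°. Checking the hinge height and column, and working out the approach move.

```bash
cat >> h.py <<'E'
def camaxes(th,psi):
    c,s=np.cos,np.sin
    x=np.array([c(th)*c(psi),c(th)*s(psi),s(th)]);y=np.array([-s(psi),c(psi),0]);return x,y,np.cross(x,y)
def goal(O,th,psi,back=0.18,midoff=0.0042):
    x,y,z=camaxes(th,psi); F=O-back*x
    T=np.column_stack([np.cross(y,-z),y,-z]); return F+T[:,2]*midoff, T   # mid is midoff behind tcp
def rel(P,T):
    o=robot.get_obs();T0=R.from_quat(o['tool_rot']).as_matrix()
    return T0.T@(P-o['position'])*1000, np.degrees(R.from_matrix(T0.T@T).as_rotvec())
E
python3 - <<'E'
from head import *
print('column foot',onz(s,346.4,199,.02))
th,psi=.54,np.radians(14.5);x,y,z=camaxes(th,psi)
O=np.mean(list(q.values()),0)-.022*z;print('O',O,'ring front px scene',proj(s,O-.06*x),proj(d,O-.06*x),'hinge col foot px',proj(s,[O[0],O[1],.02]))
P,T=goal(O,th,psi);print('tcp goal',P,T.round(3).tolist())
# approach: yaw only
yw=np.radians(104.5);Tv=np.column_stack([np.cross([-np.sin(psi),np.cos(psi),0],[0,0,-1.]),[-np.sin(psi),np.cos(psi),0],[0,0,-1.]])
print(rel(np.array([.47,-.13,.27]),Tv)); print(rel(np.array([.47,-.13,.27]),T))
E
```

```text
BL [ 0.7515 -0.0553  0.2986] 0.0014
BR [ 0.7616 -0.1     0.2986] 0.0001
FR [ 0.7075 -0.1151  0.2644] 0.0007
FL [ 0.6965 -0.0714  0.2647] 0.0028
len 0.06619645311561934 wid 0.045478495463339014
tilt 0.5403296809440852 yaw from x 15.94981007262324 yaw from y 13.46752370304116 ylevel 0.00011987278498493126
top centre [ 0.72928543 -0.08543415  0.28156417]
column foot [ 0.73636377 -0.08289171  0.02      ]
O [ 0.74023614 -0.0826021   0.26269458] ring front px scene [347.43012457 157.77696921] [369.64771299 182.26043463] hinge col foot px [346.81751883 198.19772482]
tcp goal [ 0.59285677 -0.120717    0.16654772] [[-0.83, -0.25, 0.498], [-0.215, 0.968, 0.129], [-0.514, 0.0, -0.858]]
(array([-383.60695633,   17.95914585,  -66.35148823]), array([  -0.21124524,   -0.40644778, -116.12154641]))
(array([-383.60695633,   17.95914585,  -66.35148823]), array([ -31.44612966,  -19.87027574, -112.82432697]))
```

Hinge sits over the column and the ring front projects where it is seen, so the model holds. Goal TCP is about (0.593,-0.121,0.167). Moving to a stand-off on the robot's side.

{"api": "carry_out", "payload": {
  "series": [
    [-15,0,-20,0,0,-10,-1],
    [-50,2,-45,0,0,-20,-1],
    [-90,5,-60,0,0,-30,-1],
    [-135,7,-66,0,0,-40,-1],
    [-180,9,-66,0,0,-50,-1],
    [-225,11,-66,0,0,-60,-1],
    [-270,13,-66,0,0,-70,-1],
    [-310,15,-66,0,0,-80,-1]
  ]
}}

```text
time: 14.28
position: [0.4809, -0.0586, 0.2685]
tool_rot: [0.185, 0.983, 0.001, -0.005]
ft_force: [0.5, -0.7, 0.8]
grip_width: 0.0279
```

Run:
```python
from h import *
th,psi=.54,np.radians(14.5);O=np.array([.7395,-.0826,.2622])
P,T=goal(O,th,psi);print(rel(np.array([.47,-.13,.27]),T)); print(robot.get_obs()['q'])
```

```text
(array([-15.76122086, -70.45930443,  -1.5713116 ]), array([ -9.54667457, -30.44453265, -34.98293362]))
[-3.52145134e-01  2.82933759e-01  1.71089622e+00 -5.53682396e-04
  1.15710310e+00 -1.55061623e+00]
```

{"api": "carry_out", "payload": {
  "series": [
    [-4,-18,0,-2,-6.1,-7,-1],
    [-8,-36,0,-3.8,-12.2,-14,-1],
    [-12,-54,0,-5.7,-18.3,-21,-1],
    [-16,-70,0,-7.6,-24.4,-28,-1],
    [-16,-70,-2,-9.5,-30.4,-35,-1],
    [-16,-70,-2,-9.5,-30.4,-35,-1],
    [-16,-70,-2,-9.5,-30.4,-35,-1]
  ]
}}

```text
time: 15.15
position: [0.4869, -0.1138, 0.2884]
tool_rot: [-0.112, 0.963, 0.026, 0.245]
ft_force: [0.4, 0.3, 0.1]
grip_width: 0.0282
```

Run:
```python
from h import *
snap('wrist','wrist9');snap('side','side9');snap('scene','scene9')
th,psi=.54,np.radians(14.5);O=np.array([.7395,-.0826,.2622])
P,T=goal(O,th,psi);print(rel(P,T)); print(robot.get_obs()['q'],robot.get_obs()['position'])
```

```text
(array([-30.42084858, -30.47679261, 155.55518608]), array([-0.8514608 , -2.47085334, -1.0453369 ]))
[-0.70094955  0.13804829  1.97514704  0.56159562  0.79550952 -2.85446268] [ 0.48682516 -0.1135687   0.28817388]
```

View pics/wrist9.png

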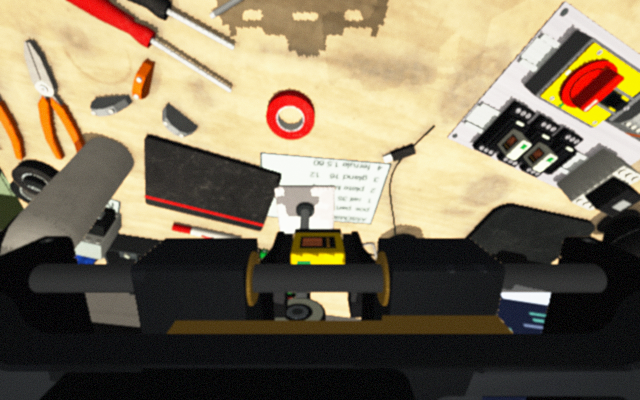

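View pics/side9.png

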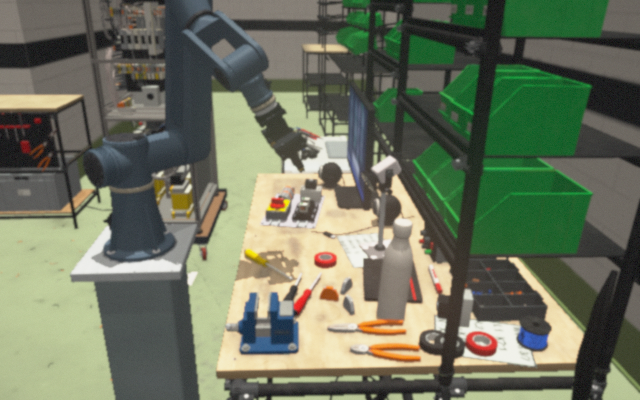

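Joint 6 has run to its end (-2.85), so this way round may not fit. I'll fit the wrist orientation model and compare with the half-turn alternative.

```bash
cat > ik.py <<'E'
from h import *
def Ro(q): return R.from_euler('ZYZYZ',[q[0],q[1]+q[2],q[3],q[4],q[5]]).as_matrix()
E
python3 - <<'E'
from ik import *
from scipy.optimize import least_squares
q=robot.get_obs()['q'];Tn=rotm(robot.get_obs()['tool_rot'])
q0=[-0.178,0.527,1.433,0,1.181,-0.178];T0=R.from_quat([.7071,.7071,0,0]).as_matrix()
for cand in [Ro(q)]:
    Cst=Ro(q0).T@T0; print(Cst.round(2)); print('err deg',np.degrees(R.from_matrix(Tn.T@(Ro(q)@Cst)).magnitude()))
psi=np.radians(14.5)
for q1,s23 in [(-.56,2.05),(-.56,1.9),(-.5,2.0)]:
  P,T=goal(np.array([.7395,-.0826,.2622]),.54,psi)
  for flip in (0,1):
    Tg=T@np.diag([-1,-1,1]) if flip else T
    M=R.from_euler('ZY',[q1,s23]).as_matrix().T@Tg@Cst.T
    e=R.from_matrix(M).as_euler('ZYZ'); print(q1,s23,flip,e)
E
```

```text
Traceback (most recent call last):
  File "ik.py", line 2, in Ro
    def Ro(q): return R.from_euler('ZYZYZ',[q[0],q[1]+q[2],q[3],q[4],q[5]]).as_matrix()
                      ~~~~~~~~~~~~^^^^^^^^^^^^^^^^^^^^^^^^^^^^^^^^^^^^^^^^^
  File "scipy/spatial/transform/_rotation.pyx", line 1413, in scipy.spatial.transform._rotation.Rotation.from_euler
ValueError: Expected axis specification to be a non-empty string of upto 3 characters, got ZYZYZ
```

```bash
sed -i "s/def Ro.*/def Ro(q): return (R.from_euler('ZY',[q[0],q[1]+q[2]])*R.from_euler('ZYZ',[q[3],q[4],q[5]])).as_matrix()/" ik.py
python3 - <<'E'
from ik import *
q=robot.get_obs()['q'];Tn=rotm(robot.get_obs()['tool_rot'])
q0=[-0.178,0.527,1.433,0,1.181,-0.178];T0=R.from_quat([.7071,.7071,0,0]).as_matrix()
Cst=Ro(q0).T@T0; print(Cst.round(2)); print('err deg',np.degrees(R.from_matrix(Tn.T@(Ro(q)@Cst)).magnitude()))
psi=np.radians(14.5)
for q1,s23 in [(-.56,2.05),(-.56,1.9),(-.5,2.0)]:
  P,T=goal(np.array([.7395,-.0826,.2622]),.54,psi)
  for flip in (0,1):
    Tg=T@np.diag([-1,-1,1]) if flip else T
    M=R.from_euler('ZY',[q1,s23]).as_matrix().T@Tg@Cst.T
    e=R.from_matrix(M).as_euler('ZYZ'); print(q1,s23,flip,e)
E
```

```text
[[-0. -1.  0.]
 [ 1.  0.  0.]
 [-0.  0.  1.]]
err deg 0.03395654940844042
-0.56 2.05 0 [ 0.55859939  0.78318569 -2.72429224]
-0.56 2.05 1 [0.55765638 0.7822045  0.41796901]
-0.56 1.9 0 [ 0.49212679  0.9130897  -2.62404553]
-0.56 1.9 1 [0.49116636 0.91217996 0.51813459]
-0.5 2.0 0 [ 0.51379076  0.7986245  -2.6231616 ]
-0.5 2.0 1 [0.51272846 0.79771549 0.51917256]
```

The orientation model fits to 0.03°. At the goal joint 6 would be about -2.65, inside its range with some margin, so I keep this way round and move on out, away from the limit.

{"api": "carry_out", "payload": {
  "series": [
    [-4,-6,30,0,0,0,-1],
    [-8,-12,60,0,0,0,-1],
    [-12,-18,90,0,0,0,-1],
    [-15,-25,115,-0.4,-1,-0.5,-1],
    [-15,-30,135,-0.8,-2,-1,-1],
    [-15,-30,135,-0.8,-2.4,-1,-1],
    [-15,-30,135,-0.8,-2.4,-1,-1]
  ]
}}

```text
time: 16.18
position: [0.5859, -0.1143, 0.1971]
tool_rot: [-0.111, 0.964, 0.026, 0.241]
ft_force: [0.4, -0.5, -0.9]
grip_width: 0.0276
```

Run:
```python
from h import *
for n in ['wrist','side','scene']: snap(n,n+'10')
th,psi=.54,np.radians(14.5);O=np.array([.7395,-.0826,.2622])
P,T=goal(O,th,psi);print(rel(P,T)); print(robot.get_obs()['q'],robot.get_obs()['position'])
s=load('scene10')['pixels'][110:190,300:380];d=load('side10')['pixels'][145:225,330:410]
im=np.hstack([s,d]); im=cv2.resize(im[:,:,::-1],None,fx=5,fy=5,interpolation=cv2.INTER_CUBIC); cv2.imwrite('pics/c10z.png',im)
```

```text
(array([10.54337591, -7.08166534, 30.04369863]), array([-0.87420161, -2.89428251, -1.14573372]))
[-0.55624178  0.41637778  1.87813305  0.64401654  0.58192923 -2.85400972] [ 0.58579775 -0.11480206  0.19750145]
```

View pics/wrist10.png

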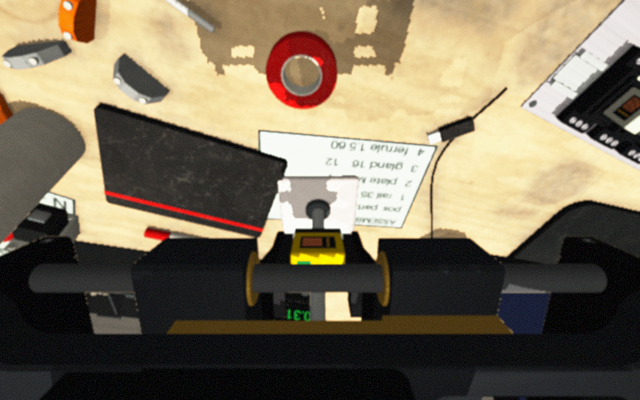

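View pics/c10z.png

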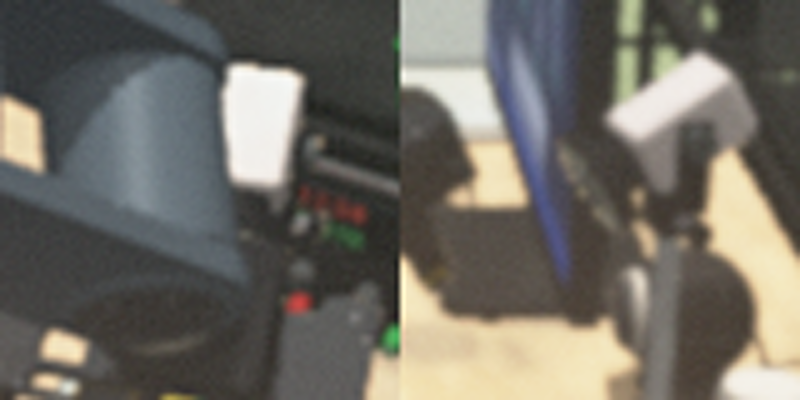

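Joint 6 is still pinned at its limit, leaving the tilt about 3° short. I'll back off and turn the gripper half a turn about its axis. The relay's faces are symmetric, and this puts joint 6 mid-range.

{"api": "carry_out", "payload": {
  "series": [
    [10,0,-30,0,0,0,-1],
    [30,0,-60,0,0,10,-1],
    [50,0,-90,0,0,20,-1],
    [50,0,-90,0,0,30,-1],
    [50,0,-90,0,0,40,-1],
    [50,0,-90,0,0,50,-1],
    [50,0,-90,0,0,60,-1],
    [50,0,-90,0,0,70,-1]
  ]
}}

```text
time: 17.32
position: [0.5011, -0.1342, 0.254]
tool_rot: [0.465, 0.852, 0.16, 0.183]
ft_force: [-0.6, 1.3, 0.3]
grip_width: 0.0277
```

{"api": "carry_out", "payload": {
  "series": [
    [0,0,0,0,0,10,-1],
    [0,0,0,0,0,20,-1],
    [0,0,0,0,0,30,-1],
    [0,0,0,0,0,40,-1],
    [0,0,0,0,0,50,-1],
    [0,0,0,0,0,60,-1],
    [0,0,0,0,0,70,-1],
    [0,0,0,0,0,80,-1]
  ]
}}

```text
time: 18.32
position: [0.5007, -0.1343, 0.2546]
tool_rot: [0.904, 0.351, 0.24, 0.037]
ft_force: [-0.6, 0.9, 0.2]
grip_width: 0.0278
```

Run:
```python
from h import *
th,psi=.54,np.radians(14.5);O=np.array([.7395,-.0826,.2622])
P,T=goal(O,th,psi);T=T@np.diag([-1,-1,1]);x=camaxes(th,psi)[0]
print(rel(P,T),rel(P-.04*x,T)); print(robot.get_obs()['q'],robot.get_obs()['position'],robot.get_obs()['grip_width'])
```

```text
(array([ 31.07276619,  25.39530314, 121.50110201]), array([ 0.2412988 ,  3.02992084, 28.19844697])) (array([ -4.12620445,   6.49887474, 123.4904385 ]), array([ 0.2412988 ,  3.02992084, 28.19844697]))
[-0.71412653  0.22570879  1.97630507  0.60537459  0.72660597 -0.30040414] [ 0.50072394 -0.13428133  0.2545718 ] 0.02775401555373675
```

Joint 6 is now at -0.3. Going to a point 40 mm out from the goal on the lens axis, with the right attitude.

{"api": "carry_out", "payload": {
  "series": [
    [0,0,0,0,1,9,-1],
    [0,0,10,0,2,18,-1],
    [-1,2,30,0.2,3,28.2,-1],
    [-2,4,60,0.2,3,28.2,-1],
    [-4,6.5,90,0.2,3,28.2,-1],
    [-4,6.5,123,0.2,3,28.2,-1],
    [-4,6.5,123,0.2,3,28.2,-1],
    [-4,6.5,123,0.2,3,28.2,-1]
  ]
}}

```text
time: 19.32
position: [0.5586, -0.1294, 0.1469]
tool_rot: [0.956, 0.122, 0.265, -0.033]
ft_force: [-0.6, -0.1, -0.0]
grip_width: 0.0281
```

Run:
```python
from h import *
for n in ['wrist','side','scene']: snap(n,n+'11')
th,psi=.54,np.radians(14.5);O=np.array([.7395,-.0826,.2622])
P,T=goal(O,th,psi);T=T@np.diag([-1,-1,1]);print(rel(P,T)); print(robot.get_obs()['q'],robot.get_obs()['position'])
```

```text
(array([39.18534518, -0.3837948 ,  1.80424731]), array([ 0.15031227, -0.06483574,  0.03271301]))
[-0.64803572  0.49816192  1.99771913  0.99910446  0.49868828 -0.19249509] [ 0.55880409 -0.12974584  0.147416  ]
```

View pics/wrist11.png

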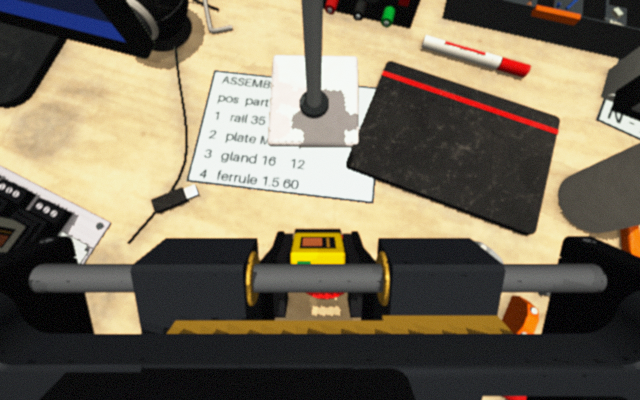

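View pics/side11.png

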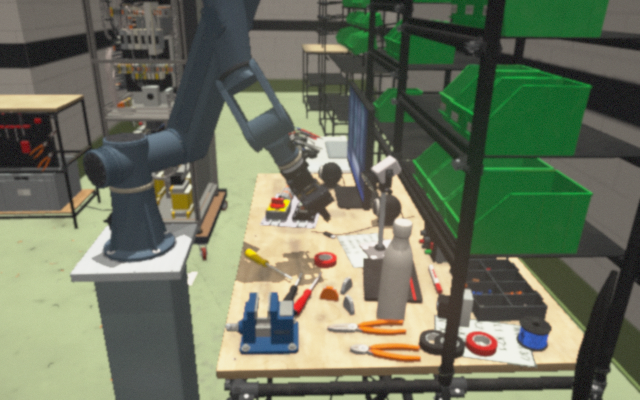

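The relay sits straight in the jaws at (318,246), as after lifting. The stand's foot is at (270-359, 56-146) with the column at (315,103), which gives an independent check of yaw and position.

Run:
```python
from h import *
d=load('wrist11')
im=d['pixels'][:160,240:400]; cv2.imwrite('pics/w11z.png',cv2.resize(im[:,:,::-1],None,fx=3.7,fy=3.7,interpolation=cv2.INTER_CUBIC))
im=d['pixels'][215:300,240:400]; cv2.imwrite('pics/w11r.png',cv2.resize(im[:,:,::-1],None,fx=5,fy=5,interpolation=cv2.INTER_CUBIC))
c=[onz(d,*p,.012) for p in [(274,56),(356,57),(359,146),(270,144)]]
for p in c: print(p.round(4))
v=c[1]-c[0]+c[2]-c[3];u=c[0]-c[3]+c[1]-c[2];print(np.linalg.norm(v)/2,np.linalg.norm(u)/2,'psi',np.degrees(np.arctan2(u[1],u[0])),np.degrees(np.arctan2(v[1],v[0]))+90)
print('col',onz(d,315,103,.015)); print('foot c',np.mean(c,0))
```

```text
[ 0.7856 -0.0165  0.012 ]
[ 0.8092 -0.1133  0.012 ]
[ 0.6948 -0.1422  0.012 ]
[ 0.6724 -0.0457  0.012 ]
0.09933654574620013 0.11740592161213247 psi 14.297922449192265 13.389121070142807
col [ 0.73331197 -0.08160589  0.015     ]
foot c [ 0.74048709 -0.07940493  0.012     ]
```

View pics/w11z.png

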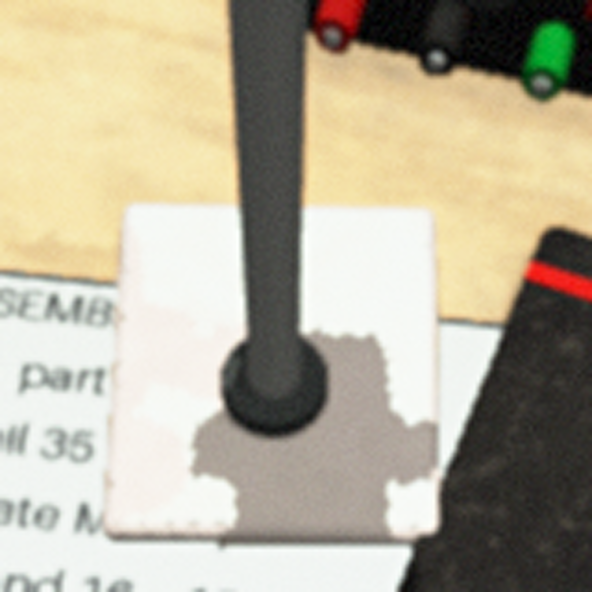

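View pics/w11r.png

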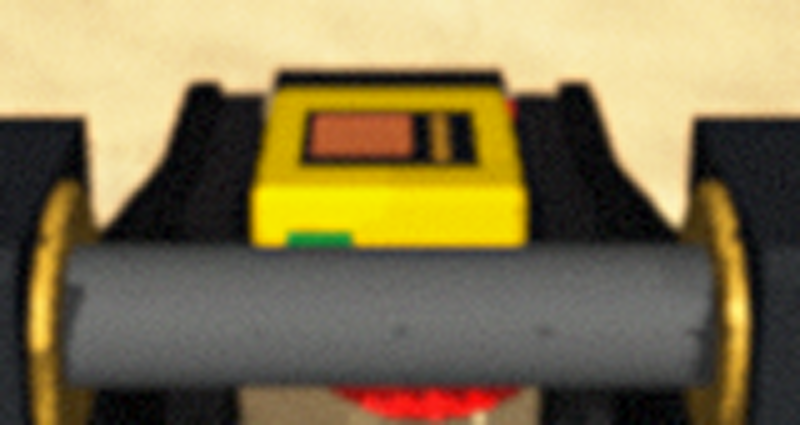

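Run:
```python
from h import *
d=load('wrist11');o=robot.get_obs();T=rotm(o['tool_rot'])
def hit(u,v,off=.008):
    p,r=ray(d,240+u/5,215+v/5);P0=o['position']+off*T[:,0]
    t=((P0-p)@T[:,0])/(r@T[:,0]);return T.T@(p+t*r-o['position'])*1000
for n,uv in dict(botL=(275,88),botR=(505,88),topL=(255,187),topR=(524,187)).items(): print(n,hit(*uv).round(1))
```

```text
botL [  8.  -13.4   3.1]
botR [ 8.  13.2  3.1]
topL [  8.  -13.4 -23.5]
topR [  8.   13.1 -23.5]
```

The picture shows the relay held straight and fully in view. Everything agrees, but tilt matters most, so I'll fit the box's 8 corner pixels with its known size and hinge height.

Run:
```python
from head import *
from scipy.optimize import least_squares
g=cv2.cvtColor(s['pixels'],cv2.COLOR_RGB2GRAY)[110:170,325:385]
g=cv2.resize(g,None,fx=6.6,fy=6.6,interpolation=cv2.INTER_CUBIC)
m=(g>140).astype(np.uint8);m[:,250:]=0;m[260:]=0;m[:,:90]=0
cs=max(cv2.findContours(m,cv2.RETR_EXTERNAL,cv2.CHAIN_APPROX_NONE)[0],key=cv2.contourArea)
print('scene quad',cv2.approxPolyDP(cs,12,True)[:,0].tolist())
g=cv2.cvtColor(d['pixels'],cv2.COLOR_RGB2GRAY)[145:205,360:420]
g=cv2.resize(g,None,fx=6.6,fy=6.6,interpolation=cv2.INTER_CUBIC)
for t in (160,175,185,195):
    m=(g>t).astype(np.uint8);m[220:]=0;m[:,:60]=0;m[:,300:]=0
    cc=[c for c in cv2.findContours(m,cv2.RETR_EXTERNAL,cv2.CHAIN_APPROX_NONE)[0] if cv2.contourArea(c)>2000]
    print(t,[(cv2.approxPolyDP(c,10,True)[:,0]+[396,0]).tolist() for c in cc])
sg=dict(BL=(35,23),BR=(35,-23),FR=(-35,-23),FL=(-35,23))
def model(p):
    x,y,z=camaxes(p[2],p[3]);O=np.array([p[0],p[1],.262])
    return {k:O+(a/1000+p[4])*x+b/1000*y+.022*z for k,(a,b) in sg.items()}
def f(p):
    M=model(p);return np.concatenate([proj(o[0],M[k])-o[1:] for k in pts for o in pts[k]]+[[p[4]*200]])
r=least_squares(f,[.74,-.082,.54,.25,0]);print(r.x,'psi deg',np.degrees(r.x[3]));print(r.fun.round(1))
J=r.jac;print('sd',np.sqrt(np.diag(np.linalg.inv(J.T@J)))*.7)
```

```text
BL [ 0.7515 -0.0553  0.2986] 0.0014
BR [ 0.7616 -0.1     0.2986] 0.0001
FR [ 0.7075 -0.1151  0.2644] 0.0007
FL [ 0.6965 -0.0714  0.2647] 0.0028
len 0.06619645311561934 wid 0.045478495463339014
tilt 0.5403296809440852 yaw from x 15.94981007262324 yaw from y 13.46752370304116 ylevel 0.00011987278498493126
top centre [ 0.72928543 -0.08543415  0.28156417]
scene quad [[132, 87], [102, 226], [198, 245], [233, 105]]
160 [[[632, 97], [596, 71], [567, 80], [546, 67], [535, 104], [510, 121], [505, 72], [493, 68], [475, 158], [519, 185], [631, 112]]]
175 [[[478, 160], [522, 181], [631, 99], [594, 72], [564, 82], [545, 70], [537, 105], [508, 123], [496, 70]]]
185 [[[629, 97], [593, 73], [547, 75], [538, 106], [498, 121], [479, 159], [521, 180]]]
195 [[[628, 97], [592, 74], [556, 85], [480, 158], [521, 178]]]
[ 7.39429647e-01 -8.23961394e-02  5.09271684e-01  2.78120866e-01
  3.58383305e-04] psi deg 15.935151823585526
[ 0.1 -0.7 -0.   0.4  0.2 -0.7  1.1 -0.   0.1  0.1 -0.5  0.3 -0.2 -0.3
 -1.6  0.9  0.1]
sd [0.00216155 0.00141341 0.03064458 0.02412038 0.00181765]
```

Run:
```python
from h import *
s=load('scene8');d=load('side8')
A=[cv2.resize(v['pixels'][y0:y0+60,x0:x0+60][:,:,::-1],None,fx=6.6,fy=6.6,interpolation=cv2.INTER_CUBIC) for v,x0,y0 in [(s,325,110),(d,360,145)]]
B=np.clip(np.hstack(A).astype(float)*1.5,0,255).astype(np.uint8)
for th,col in [(.47,(0,255,0)),(.57,(0,0,255))]:
    x,y,z=camaxes(th,np.radians(14.7));O=np.array([.7395,-.0823,.262])
    for i,(v,x0,y0) in enumerate([(s,325,110),(d,360,145)]):
        for a in np.linspace(0,2*np.pi,24):
            p=(proj(v,O-.06*x+.033*(np.cos(a)*y+np.sin(a)*z))-[x0,y0])*6.6; 
            if p[0]<396: cv2.circle(B,(int(p[0]+i*396),int(p[1])),1,col,-1)
cv2.imwrite('pics/ring.png',B)
```

```text
(no output)
```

View pics/ring.png

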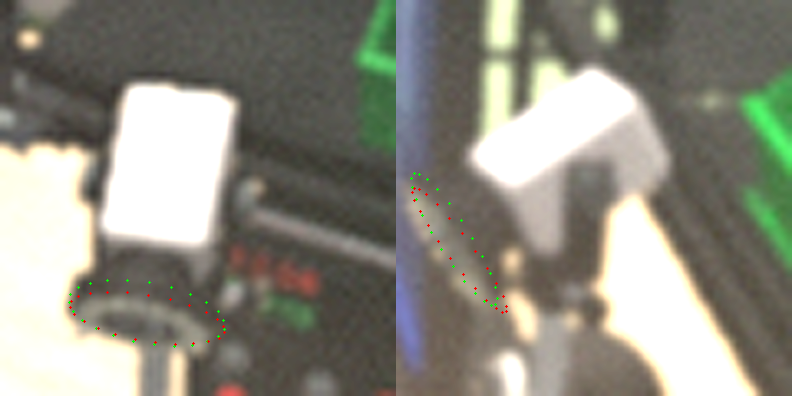

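The ring light fits the 0.57 outline better than 0.47, and the top face gave 0.51-0.54. I'll take tilt 0.55 and yaw 14.5°, and work out the last shift.

Run:
```python
from h import *
P,T=goal(np.array([.7393,-.0823,.262]),.55,np.radians(14.5),midoff=.0047);T=T@np.diag([-1,-1,1]);print(rel(P,T),P)
```

```text
(array([39.03433464, -0.73072259,  4.21351976]), array([0.15014731, 0.50812171, 0.03346426])) [ 0.59311185 -0.12010683  0.16390943]
```

{"api": "carry_out", "payload": {
  "series": [
    [8,0,1,0,0.2,0,-1],
    [16,0,2,0.1,0.3,0,-1],
    [24,-0.5,3,0.1,0.5,0,-1],
    [32,-0.7,4,0.1,0.5,0,-1],
    [39,-0.7,4.2,0.1,0.5,0,-1],
    [39,-0.7,4.2,0.1,0.5,0,-1],
    [39,-0.7,4.2,0.1,0.5,0,-1],
    [39,-0.7,4.2,0.1,0.5,0,-1]
  ]
}}

```text
time: 20.48
position: [0.5927, -0.1201, 0.1637]
tool_rot: [0.955, 0.121, 0.269, -0.034]
ft_force: [-0.1, 0.1, 0.3]
grip_width: 0.0276
```

Run:
```python
from h import *
for n in ['wrist','side','scene']: snap(n,n+'12')
P,T=goal(np.array([.7393,-.0823,.262]),.55,np.radians(14.5),midoff=.0047);T=T@np.diag([-1,-1,1]);print(rel(P,T)); o=robot.get_obs();print(o['q'],o['position'],o['joint_velocities'].round(3),o['ft_force'])
s=load('scene12')['pixels'][110:210,290:390];d=load('side12')['pixels'][145:245,310:410]
im=np.hstack([s,d]); im=cv2.resize(im[:,:,::-1],None,fx=4,fy=4,interpolation=cv2.INTER_CUBIC); cv2.imwrite('pics/c12z.png',im)
m=proj(load('side12'),P-T[:,2]*.0047);print('mid px side',m,proj(load('scene12'),P))
```

```text
(array([ 0.26300472, -0.02558962,  0.00691846]), array([0.04214474, 0.02143187, 0.013489  ]))
[-0.58999945  0.49177849  1.92147818  0.90198201  0.51959898 -0.02498233] [ 0.59289764 -0.12018871  0.16377797] [ 0.001 -0.001 -0.002 -0.001 -0.001  0.001] [-0.50478247 -0.93310421  0.19498938]
mid px side [334.97340638 207.1830432 ] [339.72383002 200.18532822]
```

View pics/c12z.png

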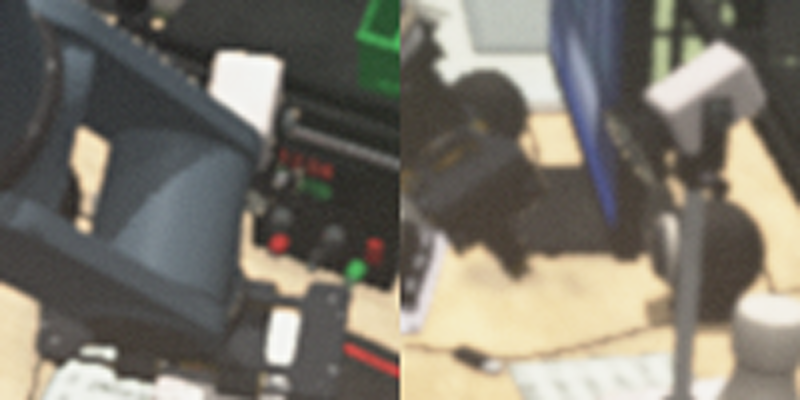

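View pics/wrist12.png

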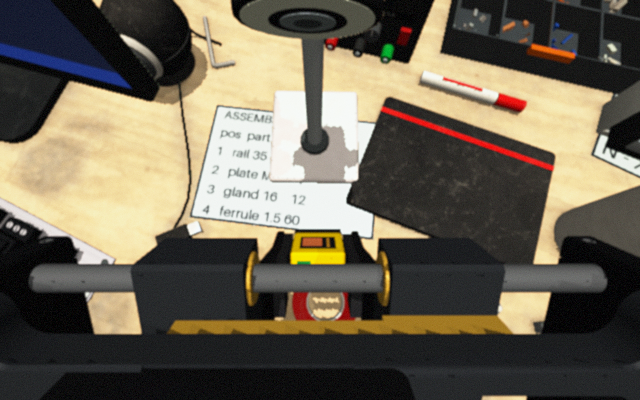

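Now the wrist view sees the ring light itself, with the lens at about (304,20) and its edge from x 232 to 378. I'll compare that with the prediction.

Run:
```python
from h import *
d=load('wrist12');o=robot.get_obs()
O=np.array([.7393,-.0823,.262])
for th in (.5,.55,.6):
    x,y,z=camaxes(th,np.radians(14.5));c=O-.06*x
    print(th,'lens',proj(d,c).round(1),'L',proj(d,c+.033*y).round(1),'R',proj(d,c-.033*y).round(1),'bottom',proj(d,c-.033*z).round(1))
im=d['pixels'][0:60,220:390]; cv2.imwrite('pics/w12z.png',cv2.resize(im[:,:,::-1],None,fx=4.7,fy=4.7,interpolation=cv2.INTER_CUBIC))
```

```text
0.5 lens [317.8   6. ] L [243.7   6. ] R [391.8   6. ] bottom [317.7  30. ]
0.55 lens [317.8   8.4] L [245.2   8.4] R [390.2   8.4] bottom [317.6  28.4]
0.6 lens [317.7  10.4] L [246.7  10.4] R [388.8  10.4] bottom [317.6  26.4]
```

View pics/w12z.png

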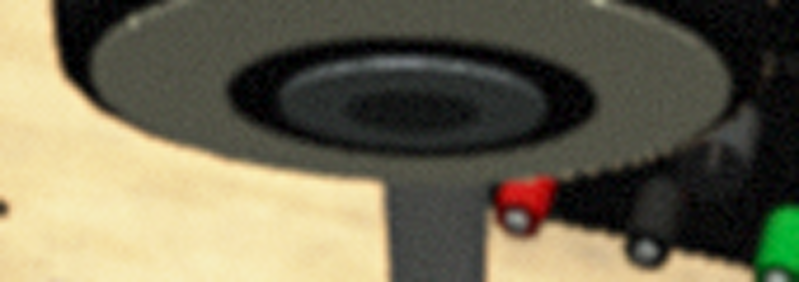

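Run:
```python
from h import *
d=load('wrist12')
O=np.array([.7393,-.0823,.262]);x,y,z=camaxes(.55,np.radians(14.5));c=O-.06*x
b=proj(d,c)
h=np.array([x[0],x[1],0]);h/=np.linalg.norm(h)
for n,v in [('-x',-x),('-z',-z),('+y',y),('-horiz',-h),('down',[0,0,-1])]: print(n,(proj(d,c+.005*np.array(v))-b).round(1),'per 5mm')
print('column foot pred',proj(d,[O[0],O[1],.015]),'foot corners',[proj(d,O*[1,1,0]+[0,0,.012]+a*h+b_*y).round(0).tolist() for a,b_ in [(.06,.052),(.06,-.052),(-.06,-.052),(-.06,.052)]])
o=robot.get_obs();T=rotm(o['tool_rot']);print('relay top edge pred',[proj(d,o['position']+T@np.array([.008,0,zz])).round(1).tolist() for zz in (-.0222,-.0235)])
```

```text
-x [-0.  12.3] per 5mm
-z [-0.   3.6] per 5mm
+y [-11.  -0.] per 5mm
-horiz [0.  8.8] per 5mm
down [-0.   9.3] per 5mm
column foot pred [317.4236978  135.17114852] foot corners [[276.0, 93.0], [359.0, 93.0], [363.0, 184.0], [272.0, 184.0]]
relay top edge pred [[317.8, 251.5], [317.8, 252.6]]
```

The ring and stand foot both sit about 4 mm further along +y than my estimate, and the ring looks a few mm nearer. The ellipse suggests a tilt of about 0.56. Both are inside tolerance, but I'll correct for them.

Run:
```python
from h import *
psi=np.radians(14.5);x,y,z=camaxes(.56,psi);h=np.array([np.cos(psi),np.sin(psi),0])
O=np.array([.7393,-.0823,.262])-.003*h+.004*y
P,T=goal(O,.56,psi,midoff=.0047);T=T@np.diag([-1,-1,1]);print(rel(P,T),P)
```

```text
(array([-2.23754163, -4.02634811,  0.23658478]), array([0.04207696, 0.59438963, 0.01369962])) [ 0.59016284 -0.11673789  0.16240439]
```

{"api": "carry_out", "payload": {
  "series": [
    [-1,-2,0,0,0.3,0,-1],
    [-2.2,-4,0.2,0,0.6,0,-1],
    [-2.2,-4,0.2,0,0.6,0,-1],
    [-2.2,-4,0.2,0,0.6,0,-1],
    [-2.2,-4,0.2,0,0.6,0,-1],
    [-2.2,-4,0.2,0,0.6,0,-1]
  ]
}}

```text
time: 21.38
position: [0.5903, -0.1168, 0.1625]
tool_rot: [0.953, 0.121, 0.274, -0.034]
ft_force: [-0.0, 0.2, -0.7]
grip_width: 0.028
```

Run:
```python
from h import *
snap('wrist','wrist13'); o=robot.get_obs();print(o['time'],o['q'].round(3),o['position'],o['joint_velocities'].round(3),o['ft_force'].round(2),o['grip_width'])
c=snap('scene','scene13')['pixels'][150:270,150:270];cv2.imwrite('pics/s13z.png',cv2.resize(c[:,:,::-1],None,fx=5,fy=5,interpolation=cv2.INTER_CUBIC))
d=snap('side','side13')['pixels'][150:240,250:410];cv2.imwrite('pics/d13z.png',cv2.resize(d[:,:,::-1],None,fx=5,fy=5,interpolation=cv2.INTER_CUBIC))
```

```text
21.425 [-0.592  0.492  1.938  0.947  0.511 -0.072] [ 0.59022641 -0.11679495  0.16248463] [-0.001 -0.    -0.    -0.001 -0.003  0.002] [ 0.15 -0.32 -1.  ] 0.027542045398875944
```

View pics/wrist13.png

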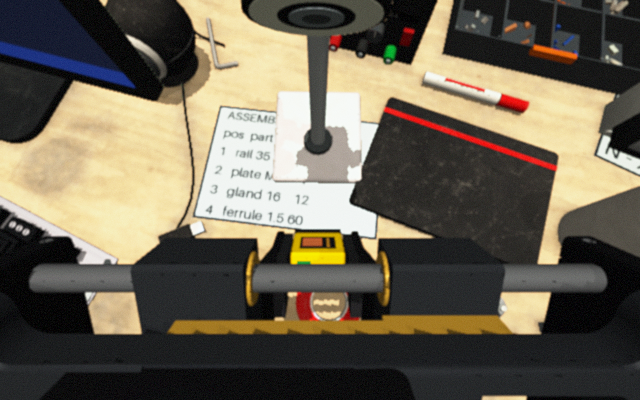

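View pics/d13z.png

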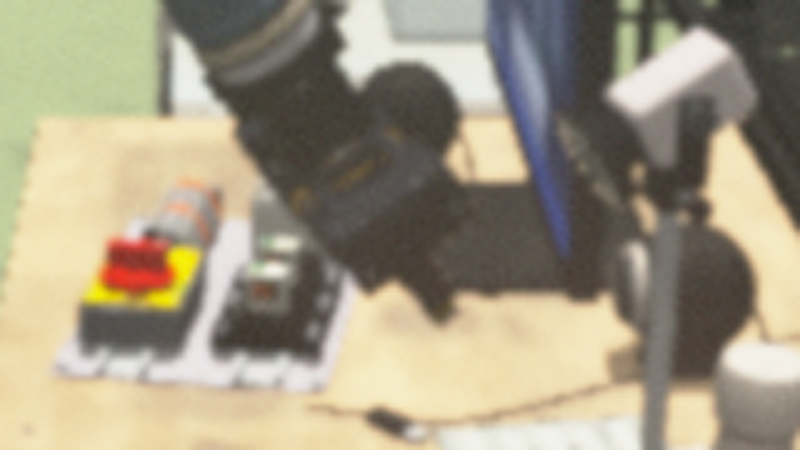

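The lens at (316,18) is now in line with the relay at (318,247). In the side view the fingers run parallel to the ring's face, the knob is at OFF and the white relays stand in place. The arm is still, so I'm handing in.

```bash
python3 -c "
from rig import robot
print(robot.hand_in())"
```

```text
the job is handed in; nothing more can be done
None
```

I turned the knob to OFF, slid the lock home and then pulled the yellow relay. I handed in at 21.4 s with the arm holding it still in front of the inspection camera. Handing in gave no verdict.

**Checks that agreed**
- **Knob:** the pointer measured -11.1°, which matches the panel's yaw, after it met its end stop.
- **Lock:** it travelled 14.3 mm and met 14.6 N at its stop. The tongue is visible in the notch.
- **Grip:** the fingers are 28 mm apart on the relay's narrow ends. The broad face that shows in the wrist view is uncovered, and the relay sits straight in the jaws.
- **Final pose:** the lens and relay line up in the wrist view. The arm is at rest with no outside force above about 1 N. The camera stand shows no shift, and the white relays looked in place in the last side view. I did not compare the loose things one by one.

**Checks that disagreed**
- **Camera tilt:** my estimates ranged from 0.51 to about 0.57 rad, and I used 0.56.
- **Ring and stand position:** the wrist view put the ring and stand foot about 4 mm to one side, and the ring a few mm nearer, than the two-view measurement. I corrected mostly towards the wrist view. I expect the relay's centre to be off by several mm at most, within the 15 mm allowed.
- **Joint 6:** my first approach held it at its range limit, reading -2.854 against -2.85. I backed out and used the half-turned grip, which ends near -0.07. I cannot tell whether that reading counts as passing the range.

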